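# Rake the sketch markers into the channels of their tray

### The arm

A 6-joint arm with a two-finger parallel gripper is mounted at the origin on a cart in front of the work surface, level with it; the furniture and walls round the work are solid. World frame = base frame: x ahead of the robot, y to its left, z up, the work surface at z = 0. Lengths are in mm, angles in rad, forces in N, time in s.
With the tool pointing down it reaches from about 275 to 750 mm from the base axis. Payload 10.2 kg.
Tool frame: the origin (TCP) lies midway between the tips of the shut fingers; the grasp point (between the pads) lies 19 mm behind it; z points along the fingers, y is the line along which they close (so a half turn about z gives the same grasp; the last joint's range is limited). The gripper opens to 88 mm and grips with 3 to 60 N. Pads are 18 mm wide; open, the fingers measure 123 mm over their backs; the gripper's body (75 mm by 187 mm) begins 45 mm behind the grasp point.
Start: joints at [-1.339, 0.313, 1.498, -0, 1.331, -0.223], TCP at [230.612, -471.645, 238.72] pointing down, gripper open.
Joint ranges: [-2.94, 2.94], [-0.97, 2.17], [0.19, 2.56], [-1.23, 4.37], [0.02, 3.11], [-2.88, 2.88]. Speed limits (rad/s): [2.39, 2.39, 3.01, 3.14, 3.14, 3.14].

### API

Orientations are given as a rotation vector (axis times angle).
In Python, from cell import manip gives the robot as it stands. The module is installed in compiled form; this text tells all that it offers.
- The arm moves only by the tool send_rows, never from a script. Its argument "moves" is a list of rows, each a list of 2 entries, a list of its own where there are three numbers: the shift along the world's x, y, z in mm, then the turn about the world's z in degrees. A call has 1 to 8 rows; each row is the pose to reach, as a shift and turn from the pose commanded when the call began; what a row does not reach only later rows make up. A row lasts 1/8 s, in which the tool goes at most 62.5 mm and 10.7 degrees, less where a joint would pass 70% of its speed; a pose out of reach is approached as far as the arm can. A call with a gripper value outside its range is refused whole. "grip" is the gripper's target within -1 to 1 (fully open at 1, half-way at 0, shut at -1), set as the call begins (left out, the last holds). The fingers move at their own pace and stop on an object; "newtons" is the grip in N (left out, the last holds). Time passes only in rows, so rows that repeat a pose let the fingers close. It gives the time, the measured TCP pose, the force, the opening and the grip force at its end, in the units of the state.
- manip.observe(): the state, without advancing time (a new reading comes with each control period).
- manip.grab_frame(name): name is "scene" or "top" or "wrist"; returns a dict with "color" (480x640x3 uint8, red, green, blue), "fovy" (degrees; the focal length in pixels is half the picture's height over the tangent of half this angle, whatever the lens; pixels are square), "cx", "cy" (the principal point, pixels), "view" (4x4, takes a point from world to camera coordinates). Camera axes: x right, y down, z forward; pixel columns grow to the right and rows downward; lengths in mm; the calibration is good to about 2 mm. A picture is of the moment at which its call begins. There is no depth.
- manip.hand_in(): hands the job in; it is judged then, once.
The state is a dict: "time_s": time; "joint_positions": joint angles; "qvel": joint speeds; "effort": joint torques, N m; "eef_pos": TCP position; "eef_rot": TCP orientation; "ft_force": force on the tool from outside, world axes, zero at the start; "torque": the same for the moment, N m; "gripper_width": opening from 0.0 (shut) to 1.0 (fully open); "grasp_force": force on a finger pad.
Only numpy, scipy, OpenCV 4.12 (cv2) and the standard library are available. Lean on these libraries where they do the work, as an engineer would, in place of code of your own. Each camera call takes 0.05 s, during which the arm holds its last target. There are 200 camera calls.

### The job

The sketch markers have been thrown askew into their tray under the desk riser. Take the rake from its stand and comb them straight with it, so that each marker lies flat in a channel of its own, then put the rake back upright in its stand. Move the markers only with the rake, never with the hand, and do not upset or shift the jars on the riser.

Things in the scene. Friction and masses are not known exactly. Their poses are not given: they have to be found in the camera images.
- tray_floor (a point): Fixed wooden tray, 230 x 188 mm, walls 8 mm thick, tops 14 mm above its floor. Point: centre of the floor (6 mm above table); x along the channels, away from robot, y left, z up. Five half-round beads, 7 mm wide, 3 mm high, run along x at y = -64, -32, 0, 32, 64 mm and form four channels 25 mm wide, centred at y = -48, -16, 16, 48 mm; outside them a 19 mm margin to each wall.
- riser_edge (a point): Fixed plywood desk riser (low shelf) over the back of the tray, jars on top. Point: middle of the board's lower front edge, 155 mm above the table; axes parallel to the tray's. Board 15 mm thick, 290 mm wide (y), reaching 165 mm back (+x). Side panels' inner faces 122 mm either side of the middle. The edge crosses the tray about 58 mm on the robot's side of its centre.
- rake_grip (a point): Wooden rake, 180 g, 176 mm long, at first upright in its stand. Point: on the handle's axis, 148 mm above the teeth's tips, just below a blue band: take it here. z up the handle. Handle 20 x 20 mm square, from 56 to 176 mm above the tips. Below it a cross-bar 180 mm long (y), 16 mm thick (x), from 34 to 56 mm above the tips, then five teeth in line with the handle.
- rake_tip (a point): Tip of the rake's middle tooth, on the handle's axis; axes as rake_grip. The five teeth are round, 9 mm thick, 34 mm long below the bar, tapered over the last 8 mm to 2.6 mm; they stand 32 mm apart along the rake's y (-64 to 64 mm), the spacing of the tray's beads, so that each can run just above a bead with a marker between every two teeth.
- rake: The whole rake; origin and axes as rake_tip.
- stand_seat (a point): Fixed rake stand: foot 80 x 190 mm, two forked cheeks 162 mm apart along y. Point: midway between the forks, at their bottoms, 52 mm above the table. The rake's bar ends rest in the forks, its y along the stand's y, handle up, rake_tip 34 mm below the point, teeth hanging between the cheeks. Forks 20 mm wide, straight for 24 mm, flared to 32 mm height; 6 mm of play either way in y.
- marker_1_c (a point): Sketch marker, white barrel, red caps, square, 140 x 14 x 14 mm, 30 g, does not roll. Point: its centre; x along it. Lies loose and askew in the tray, nearly all of it under the riser. No marker lies on another; from right to left (-y to +y) they are red, yellow, green, blue. Flat in a channel its centre is 7 mm above the tray's floor.
- marker_1: The whole marker with red caps; origin at the centre of its underside.
- marker_2_c (a point): Sketch marker, white barrel, yellow caps, square, 140 x 14 x 14 mm, 30 g, does not roll. Point: its centre; x along it. Lies loose and askew in the tray, nearly all of it under the riser. No marker lies on another; from right to left (-y to +y) they are red, yellow, green, blue. Flat in a channel its centre is 7 mm above the tray's floor.
- marker_2: The whole marker with yellow caps; origin at the centre of its underside.
- marker_3_c (a point): Sketch marker, white barrel, green caps, square, 140 x 14 x 14 mm, 30 g, does not roll. Point: its centre; x along it. Lies loose and askew in the tray, nearly all of it under the riser. No marker lies on another; from right to left (-y to +y) they are red, yellow, green, blue. Flat in a channel its centre is 7 mm above the tray's floor.
- marker_3: The whole marker with green caps; origin at the centre of its underside.
- marker_4_c (a point): Sketch marker, white barrel, blue caps, square, 140 x 14 x 14 mm, 30 g, does not roll. Point: its centre; x along it. Lies loose and askew in the tray, nearly all of it under the riser. No marker lies on another; from right to left (-y to +y) they are red, yellow, green, blue. Flat in a channel its centre is 7 mm above the tray's floor.
- marker_4: The whole marker with blue caps; origin at the centre of its underside.
- jar_0: Small black pigment jar with grey lid, 44 mm across, about 70 mm high, loose on top of the riser, 5 to 9 cm behind its front edge (left); origin at the centre of its underside. Leave it alone.
- jar_1: Small black pigment jar with grey lid, 44 mm across, about 70 mm high, loose on top of the riser, 5 to 9 cm behind its front edge (middle); origin at the centre of its underside. Leave it alone.
- jar_2: Small black pigment jar with grey lid, 44 mm across, about 70 mm high, loose on top of the riser, 5 to 9 cm behind its front edge (right); origin at the centre of its underside. Leave it alone.

How it is judged (in metres and radians):
On the way, in this order (a step that is already met when the one before it is completed fails the run):
1. the rake is lifted clear of its stand (z of rake_tip in the frame of stand_seat above 0 m), for 0.1 s.
2. all four markers lie straight and flat, each in a channel of its own ((y of marker_1_c in the frame of tray_floor between -0.055 and -0.041 m or y of marker_1_c in the frame of tray_floor between -0.023 and -0.009 m or y of marker_1_c in the frame of tray_floor between 0.009 and 0.023 m or y of marker_1_c in the frame of tray_floor between 0.041 and 0.055 m) and angle between the x axis of each of marker_1_c, marker_2_c, marker_3_c, marker_4_c and the x axis of tray_floor, either way round below 0.09 rad and z of each of marker_1_c, marker_2_c, marker_3_c, marker_4_c in the frame of tray_floor below 0.0095 m and angle between each of marker_1_c, marker_2_c, marker_3_c, marker_4_c's own x axis and vertical above 1.53 rad and (y of marker_2_c in the frame of tray_floor between -0.055 and -0.041 m or y of marker_2_c in the frame of tray_floor between -0.023 and -0.009 m or y of marker_2_c in the frame of tray_floor between 0.009 and 0.023 m or y of marker_2_c in the frame of tray_floor between 0.041 and 0.055 m) and (y of marker_3_c in the frame of tray_floor between -0.055 and -0.041 m or y of marker_3_c in the frame of tray_floor between -0.023 and -0.009 m or y of marker_3_c in the frame of tray_floor between 0.009 and 0.023 m or y of marker_3_c in the frame of tray_floor between 0.041 and 0.055 m) and (y of marker_4_c in the frame of tray_floor between -0.055 and -0.041 m or y of marker_4_c in the frame of tray_floor between -0.023 and -0.009 m or y of marker_4_c in the frame of tray_floor between 0.009 and 0.023 m or y of marker_4_c in the frame of tray_floor between 0.041 and 0.055 m)), for 0.2 s.
At the end, for the whole second after the job is handed in: Each marker flat on the floor of its own channel: centre within 7 mm of the channel's middle and under 9.5 mm above the floor, within 0.09 rad of the channels and 0.04 rad of level. Rake at rest in its stand: tip within 8 mm (x), 12 mm (y), bar down within 5 mm, aligned 0.15 rad, upright 0.25 rad (all of step 2 and x of rake_tip in the frame of stand_seat between -0.008 and 0.008 m and y of rake_tip in the frame of stand_seat between -0.012 and 0.012 m and z of rake_tip in the frame of stand_seat below -0.029 m and angle between rake_tip's own z axis and vertical below 0.25 rad and angle between the y axis of rake_tip and the y axis of stand_seat, either way round below 0.15 rad and linear speed of rake below 0.03 m/s and linear speed of each of marker_1, marker_2, marker_3, marker_4 below 0.02 m/s); the robot touches nothing.
It fails at once if a jar on the riser is shifted by more than 10 mm (distance of any of jar_0, jar_1, jar_2 from where it was at the start of the episode above 0.01 m).
It fails at once if a marker is touched by the gripper or arm (contact force between any of the fingers, the arm and marker_1 above 0.3 N or contact force between any of the fingers, the arm and marker_2 above 0.3 N or contact force between any of the fingers, the arm and marker_3 above 0.3 N or contact force between any of the fingers, the arm and marker_4 above 0.3 N).
It also fails if it takes over 72 s, if anything falls off the work surface, if the arm or the gripper's body presses on something with over 40 N, if the wrist force passes 120 N, or if a joint passes its speed limit or range.

## Working session

There is one attempt and no reset: what is moved stays moved. The work goes in short steps, Python scripts to look and compute and a tool call to move; the robot and the scene stay as the last step left them, time stands still between calls to the robot, and variables do not carry over. Pictures are saved under pics/ and viewed, at most 10 in all, crops included, and the job is handed in when it is done.

Besides the shell and the picture viewer there is one more tool, called after ">>>" in YAML: its name, and indented under it one key for each argument. send_rows: Moves the arm, as the interface text tells. Its arguments: {"type":"object","properties":{"moves":{"type":"array","items":{"type":"array"}},"grip":{"type":"number"},"newtons":{"type":"number"}},"required":["moves"]}

```bash
mkdir -p pics; cat > h.py <<'E'
import numpy as np, cv2
from cell import manip
def grab(n,tag):
    f=manip.grab_frame(n); cv2.imwrite(f'pics/{tag}.png',f['color'][:,:,::-1]); 
    np.savez(f'pics/{tag}.npz',view=f['view'],fovy=f['fovy'],cx=f['cx'],cy=f['cy']); return f
def load(tag): return np.load(f'pics/{tag}.npz')
def ray(c,u,v):
    fl=240/np.tan(np.radians(c['fovy'])/2); V=c['view']; R=V[:3,:3]; o=-R.T@V[:3,3]
    return o, R.T@np.array([(u-c['cx'])/fl,(v-c['cy'])/fl,1])
def atz(c,u,v,z):
    o,d=ray(c,u,v); return (o+d*(z-o[2])/d[2]).round(1)
def proj(c,p):
    fl=240/np.tan(np.radians(c['fovy'])/2); V=c['view']; q=V[:3,:3]@np.array(p)+V[:3,3]
    return (fl*q[0]/q[2]+float(c['cx']),fl*q[1]/q[2]+float(c['cy']))
E
python3 - <<'E'
from h import *
for n in ('scene','top','wrist'):
    f=grab(n,n+'0'); print(n,f['fovy'],f['cx'],f['cy'],(-f['view'][:3,:3].T@f['view'][:3,3]).round(),f['view'][:3,:3].round(2).tolist())
print(manip.observe())
E
```

```text
scene 43.24511139288847 315.3378166528896 227.00768382051004 [-181.  567.  891.] [[-0.63, -0.78, 0.01], [-0.48, 0.38, -0.79], [0.61, -0.49, -0.62]]
top 43.623489019919376 321.91854014294427 243.34362935195327 [  25. -353.  928.] [[0.47, -0.88, 0.0], [-0.71, -0.38, -0.6], [0.53, 0.28, -0.8]]
wrist 66.3934536408342 316.23091102092724 229.43048347852505 [ 297. -439.  385.] [[0.44, -0.9, -0.0], [-0.86, -0.42, 0.28], [-0.25, -0.12, -0.96]]
{'time_s': 0.15, 'joint_positions': array([-1.33936786e+00,  3.13308259e-01,  1.49822839e+00,  6.81518287e-06,
        1.33096001e+00, -2.23402811e-01]), 'qvel': array([ 0.00023932, -0.00213369, -0.00242745, -0.00042403,  0.00074403,
       -0.00111873]), 'effort': array([ 2.66769632e-03, -4.02300739e+01, -2.52317744e+01,  6.94697862e-02,
        3.43881128e-02, -7.46983096e-05]), 'eef_pos': array([ 230.58853567, -471.46629478,  238.31215429]), 'eef_rot': array([-3.05982375e+00, -7.08098611e-01, -4.69798173e-06]), 'ft_force': array([0.27867729, 0.28962773, 0.0251873 ]), 'torque': array([ 0.00548275, -0.05618559, -0.00561042]), 'grasp_force': 0.0, 'gripper_width': 1.0042211281289628}
```

View pics/scene0.png

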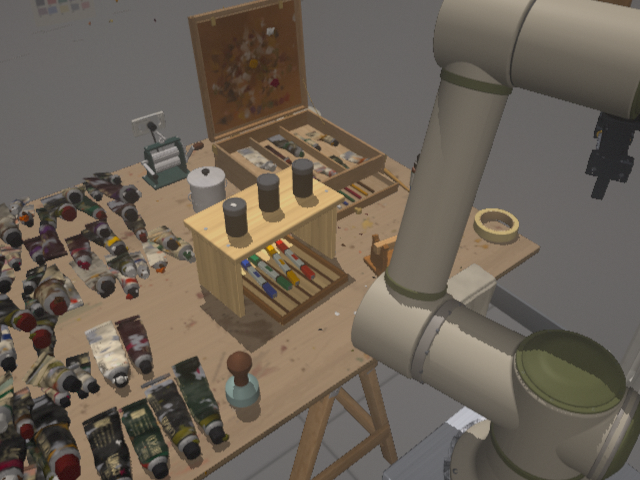

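View pics/top0.png

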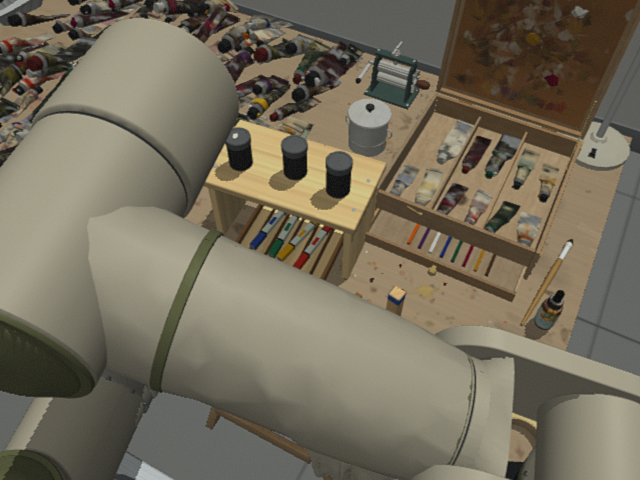

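```bash
python3 - <<'E'
from h import *
t=load('top0'); s=load('scene0')
print('handle top',atz(t,397,294,194))
print('riser FR top',atz(t,345,230,170),atz(s,342,208,170),'FL',atz(s,240,258,170),'BL',atz(s,188,222,170))
for n,c,b in(('scene0','a',(180,140,360,320)),):
    im=cv2.imread('pics/scene0.png')[190:330,180:360]; cv2.imwrite('pics/c1.png',cv2.resize(im,None,fx=4.2,fy=4.2,interpolation=cv2.INTER_CUBIC))
E
```

```text
handle top [ 481.8 -238.5  194. ]
riser FR top [ 568.5 -112.7  170. ] [545.3 -90.4 170. ] FL [544.4 153.5 170. ] BL [696.3 174.2 170. ]
```

View pics/c1.png

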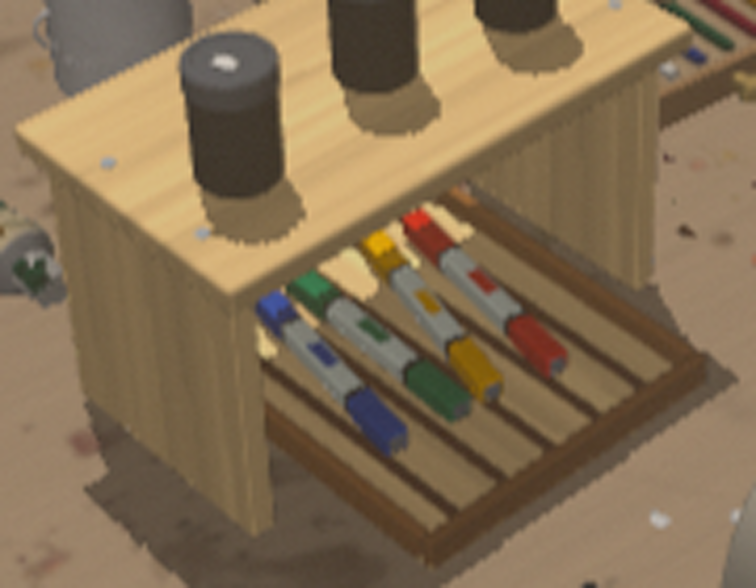

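>>> send_rows:
  moves:
    - [[40,45,20],0]
    - [[80,90,40],0]
    - [[120,135,60],0]
    - [[160,180,80],0]
    - [[175,200,80],0]
    - [[175,200,80],0]
  grip: 1

```text
time_s: 0.9
eef_pos: [406.3, -270.5, 318.7]
eef_rot: [3.06, 0.713, 0.0]
ft_force: [0.3, -1.3, 0.8]
gripper_width: 0.997
grasp_force: 0.0
```

```bash
python3 - <<'E'
from h import *
for n in ('scene','wrist','top'): grab(n,n+'1')
im=np.hstack([cv2.resize(cv2.imread(f'pics/{n}1.png'),(400,300)) for n in('scene','top')])
w=cv2.imread('pics/wrist1.png'); 
cv2.imwrite('pics/m1.png',im)
s=load('scene0'); C=lambda x,y,z:atz(s,180+x/4.2,190+y/4.2,z)
print('riser',C(233,293,170),C(692,38,170),C(18,130,170))
print('tray FLtop',C(432,540,20),'FRtop',C(702,355,20))
for n,a,b in(('blue',(392,430),(275,300)),('green',(455,400),(310,280)),('yel',(487,375),(380,240)),('red',(550,352),(417,218))): print(n,C(*a,20),C(*b,20))
print([C(*p,8).tolist() for p in((452,510),(503,475),(550,440),(597,408),(640,380))])
E
```

```text
riser [545.4 162.6 170. ] [ 565.2 -115.   170. ] [703.7 178.2 170. ]
tray FLtop [492.7 100.7  20. ] FRtop [509.9 -80.8  20. ]
blue [563.3  72.9  20. ] [678.5  64.5  20. ]
green [561.1  36.2  20. ] [680.3  41.5  20. ]
yel [565.6  13.   20. ] [684.   -5.9  20. ]
red [559.3 -22.2  20. ] [686.6 -32.1  20. ]
[[511.7, 75.3, 8.0], [515.0, 42.1, 8.0], [519.6, 9.3, 8.0], [522.7, -23.1, 8.0], [524.9, -52.9, 8.0]]
```

View pics/wrist1.png

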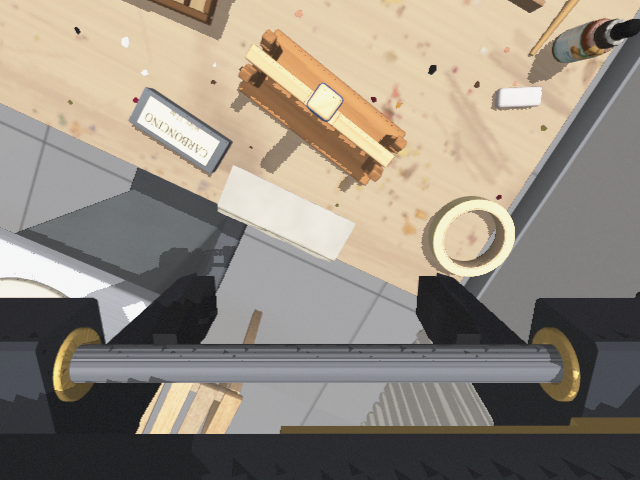

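View pics/m1.png

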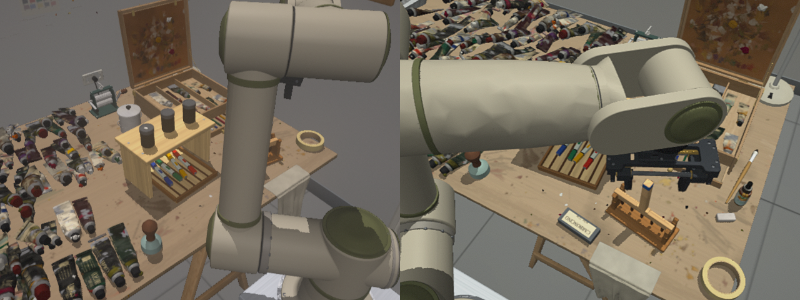

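```bash
python3 - <<'E'
from h import *
w=load('wrist1'); print('handle',atz(w,325,102,194)); a,b=atz(w,250,50,74),atz(w,392,162,74); print('bar',a,b,(a+b)/2,np.linalg.norm(a-b),np.degrees(np.arctan2(*(a-b)[1::-1])))
# cheek outlines & handle square
im=cv2.imread('pics/wrist1.png')[20:200,220:430]; cv2.imwrite('pics/c2.png',cv2.resize(im,None,fx=3.3,fy=3.3,interpolation=cv2.INTER_CUBIC))
E
```

```text
handle [ 486.1 -238.6  194. ]
bar [ 503.1 -151.8   74. ] [ 470.  -328.6   74. ] [ 486.55 -240.2    74.  ] 179.87175987352768 79.39599877338891
```

View pics/c2.png

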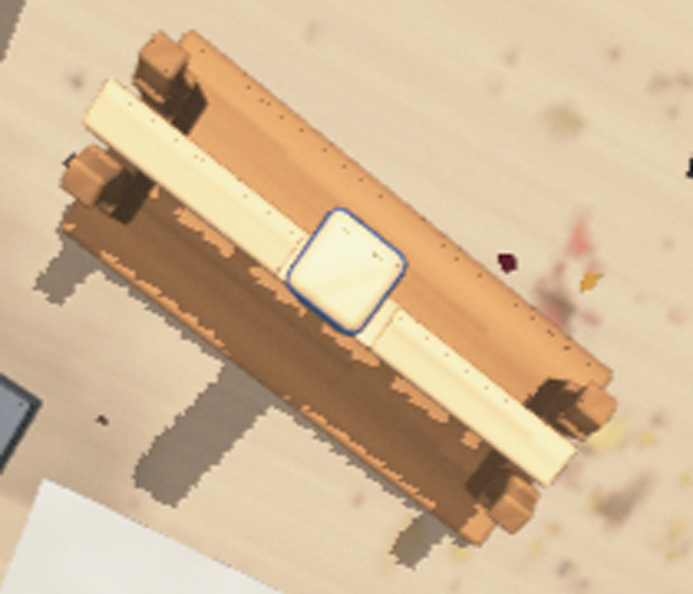

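```bash
python3 - <<'E'
from h import *
from scipy.optimize import least_squares
s=load('scene0'); px=lambda p:np.array([180+p[0]/4.2,190+p[1]/4.2])
P=[((-123,102,20),(432,540)),((-123,-102,20),(702,355))]+[((-115,y,7),p) for y,p in zip((64,32,0,-32,-64),((452,510),(503,475),(550,440),(597,408),(640,380)))]
def W(t,q): c,n=np.cos(t[2]),np.sin(t[2]); return (t[0]+c*q[0]-n*q[1],t[1]+n*q[0]+c*q[1],q[2])
f=lambda t:np.concatenate([np.array(proj(s,W(t,q)))-px(p) for q,p in P])
r=least_squares(f,[624,22,.1]); print(r.x,np.degrees(r.x[2]),r.fun.round(1))
t=r.x
def inv(p): d=p[:2]-t[:2]; c,n=np.cos(t[2]),np.sin(t[2]); return (c*d[0]+n*d[1]).round(1),(-n*d[0]+c*d[1]).round(1)
C=lambda x,y,z:inv(atz(s,180+x/4.2,190+y/4.2,z))
for n,a,b in(('blue',(392,430),(275,300)),('green',(455,400),(310,280)),('yel',(487,375),(380,240)),('red',(550,352),(417,218))): print(n,C(*a,20),C(*b,20))
print('riser',C(233,293,170),C(692,38,170),C(18,130,170))
print(manip.observe()['joint_positions'].round(3))
E
```

```text
[6.30989972e+02 2.38456571e+01 1.26310135e-01] 7.237037633216849 [-4.7  1.1  0.6 -5.3  1.8  0.6  1.   0.7  0.8  1.1  0.3  1.   0.4  0.1]
blue (np.float64(-61.0), np.float64(57.2)) (np.float64(52.3), np.float64(34.3))
green (np.float64(-67.8), np.float64(21.1)) (np.float64(51.1), np.float64(11.3))
yel (np.float64(-66.2), np.float64(-2.5)) (np.float64(48.8), np.float64(-36.2))
red (np.float64(-76.9), np.float64(-36.6)) (np.float64(48.1), np.float64(-62.5))
riser (np.float64(-67.4), np.float64(148.4)) (np.float64(-82.8), np.float64(-129.5)) (np.float64(91.6), np.float64(144.0))
[-0.833  0.184  1.456 -0.     1.502  0.285]
```

```bash
cat > fit.py <<'E'
from h import *
from scipy.optimize import least_squares
s=load('scene0'); px=lambda p:np.array([180+p[0]/4.2,190+p[1]/4.2])
P=[((-115,94,20),(432,540)),((-115,-94,20),(702,355))]+[((-107,y,7),p) for y,p in zip((64,32,0,-32,-64),((452,510),(503,475),(550,440),(597,408),(640,380)))]
def W(t,q): c,n=np.cos(t[2]),np.sin(t[2]); return (t[0]+c*q[0]-n*q[1],t[1]+n*q[0]+c*q[1],q[2])
f=lambda t:np.concatenate([np.array(proj(s,W(t,q)))-px(p) for q,p in P])
r=least_squares(f,[624,22,.1]); t=r.x
def inv(p): d=p[:2]-t[:2]; c,n=np.cos(t[2]),np.sin(t[2]); return [float(round(c*d[0]+n*d[1],1)),float(round(-n*d[0]+c*d[1],1))]
C=lambda x,y,z:inv(atz(s,180+x/4.2,190+y/4.2,z))
if __name__=='__main__':
    print(r.x,np.degrees(r.x[2]),r.fun.round(1))
    for n,a,b in(('blue',(392,430),(275,300)),('green',(455,400),(310,280)),('yel',(487,375),(380,240)),('red',(550,352),(417,218))): print(n,C(*a,20),C(*b,20))
    print('riser',C(233,293,170),C(692,38,170),C(18,130,170))
    im=cv2.imread('pics/scene0.png')[230:330,230:360]; im=cv2.resize(im,None,fx=6,fy=6,interpolation=cv2.INTER_CUBIC)
    for y in (64,32,0,-32,-64):
        a,b=[tuple(int(6*(v-230)) for v in proj(s,W(t,(x,y,9)))) for x in(-107,20)]; cv2.line(im,a,b,(255,0,255),1)
    cs=[tuple(int(6*(v-230)) for v in proj(s,W(t,(x,y,20)))) for x,y in((115,94),(-115,94),(-115,-94),(115,-94))]
    for a,b in zip(cs,cs[1:]): cv2.line(im,a,b,(255,0,255),1)
    for z in(155,170):
        a,b=[tuple(int(6*(v-230)) for v in proj(s,W(t,(-58,y,z)))) for y in(145,-145)]; cv2.line(im,a,b,(255,255,0),1)
    cv2.imwrite('pics/c3.png',im)
E
python3 fit.py
```

```text
[6.23028342e+02 2.11946570e+01 1.06875246e-01] 6.123500512502534 [-2.5 -1.4 -1.4 -2.9  1.3  0.5  0.7  0.7  0.7  1.2  0.4  1.3  0.8  0.5]
blue [-53.9, 57.8] [59.8, 37.1]
green [-60.0, 21.5] [59.1, 14.1]
yel [-58.0, -2.0] [57.7, -33.4]
red [-68.0, -36.3] [57.5, -59.8]
riser [-62.1, 148.9] [-72.0, -129.2] [97.0, 147.5]
```

View pics/c3.png

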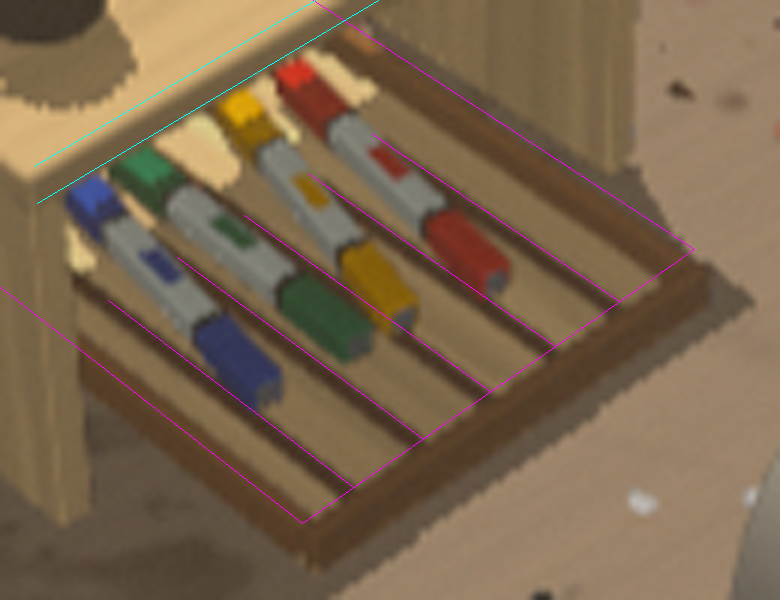

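```bash
python3 - <<'E'
import cv2
from fit import *
im=cv2.imread('pics/scene0.png')
for c in (306,290,330):
    print(c,[(r,im[r,c].sum()//3) for r in range(290,326)] if c!=330 else [(r,im[r,c].sum()//3) for r in range(278,305)])
for c,y in((306,15),):
    for x,z in((-115,0),(-115,20),(-107,20),(-107,6)): print(x,z,np.round(proj(s,W(t,(x,15,z))),1))
E
```

```text
306 [(290, np.uint64(103)), (291, np.uint64(81)), (292, np.uint64(56)), (293, np.uint64(54)), (294, np.uint64(64)), (295, np.uint64(87)), (296, np.uint64(100)), (297, np.uint64(101)), (298, np.uint64(100)), (299, np.uint64(86)), (300, np.uint64(67)), (301, np.uint64(63)), (302, np.uint64(65)), (303, np.uint64(64)), (304, np.uint64(60)), (305, np.uint64(60)), (306, np.uint64(59)), (307, np.uint64(59)), (308, np.uint64(65)), (309, np.uint64(71)), (310, np.uint64(78)), (311, np.uint64(83)), (312, np.uint64(84)), (313, np.uint64(84)), (314, np.uint64(110)), (315, np.uint64(131)), (316, np.uint64(130)), (317, np.uint64(130)), (318, np.uint64(130)), (319, np.uint64(129)), (320, np.uint64(128)), (321, np.uint64(129)), (322, np.uint64(129)), (323, np.uint64(129)), (324, np.uint64(130)), (325, np.uint64(129))]
290 [(290, np.uint64(101)), (291, np.uint64(103)), (292, np.uint64(102)), (293, np.uint64(102)), (294, np.uint64(95)), (295, np.uint64(74)), (296, np.uint64(54)), (297, np.uint64(55)), (298, np.uint64(65)), (299, np.uint64(84)), (300, np.uint64(98)), (301, np.uint64(98)), (302, np.uint6
[... 514 characters left out ...]
4(88))]
330 [(278, np.uint64(85)), (279, np.uint64(60)), (280, np.uint64(55)), (281, np.uint64(67)), (282, np.uint64(88)), (283, np.uint64(88)), (284, np.uint64(73)), (285, np.uint64(66)), (286, np.uint64(70)), (287, np.uint64(66)), (288, np.uint64(61)), (289, np.uint64(61)), (290, np.uint64(62)), (291, np.uint64(63)), (292, np.uint64(72)), (293, np.uint64(82)), (294, np.uint64(82)), (295, np.uint64(84)), (296, np.uint64(84)), (297, np.uint64(110)), (298, np.uint64(131)), (299, np.uint64(132)), (300, np.uint64(133)), (301, np.uint64(130)), (302, np.uint64(129)), (303, np.uint64(128)), (304, np.uint64(128))]
-115 0 [309.2 304.1]
-115 20 [309.2 297.1]
-107 20 [306.4 295.1]
-107 6 [306.5 300. ]
```

```bash
cat > fit2.py <<'E'
from h import *
from scipy.optimize import least_squares
s=load('scene0')
def W(t,q): c,n=np.cos(t[2]),np.sin(t[2]); return (t[0]+c*q[0]-n*q[1],t[1]+n*q[0]+c*q[1],q[2])
def pl(t,A,B,p):
    a,b=[np.array(proj(s,W(t,q))) for q in(A,B)]; d=(b-a)/np.linalg.norm(b-a); e=np.array(p)-a; return d[0]*e[1]-d[1]*e[0]
L=[((-107,94,20),(-107,-94,20),p) for p in((290,310.5),(306,299.7),(330,283.8))]+[((-115,94,0),(-115,-94,0),p) for p in((290,320.3),(306,308.7),(330,292))]
k=lambda u,v:(230+u/6,230+v/6)
for y,ps in((64,((78,283),(352,488))),(32,((422,440),)),(0,((490,392),)),(-32,((548,347),)),(-64,((613,300),))):
    L+=[((-107,y,9),(107,y,9),k(*p)) for p in ps]
r=least_squares(lambda t:[pl(t,*l) for l in L],[616,20,.1]); t=r.x
def inv(p): d=p[:2]-t[:2]; c,n=np.cos(t[2]),np.sin(t[2]); return [float(round(c*d[0]+n*d[1],1)),float(round(-n*d[0]+c*d[1],1))]
C=lambda x,y,z:inv(atz(s,180+x/4.2,190+y/4.2,z))
if __name__=='__main__':
    print(r.x,np.degrees(r.x[2]),r.fun.round(1))
    for n,a,b in(('blue',(392,430),(275,300)),('green',(455,400),(310,280)),('yel',(487,375),(380,240)),('red',(550,352),(417,218))): print(n,C(*a,20),C(*b,20))
    print('riser',C(233,293,170),C(692,38,170),C(18,130,170))
    im=cv2.imread('pics/scene0.png')
    for col in (300,312,322): print(col,[(q,int(im[q,col].sum()//3)) for q in range(250,300)])
E
python3 fit2.py
```

```text
[6.15808877e+02 2.12210834e+01 1.04340441e-01] 5.978266893777109 [ 0.4  0.7  1.3 -0.7 -0.9 -0.7 -0.4  0.2  0.2  0.4 -0.4  0.1]
blue [-46.8, 56.9] [66.9, 36.5]
green [-52.9, 20.6] [66.3, 13.5]
yel [-50.8, -2.9] [65.0, -34.1]
red [-60.7, -37.3] [64.9, -60.4]
riser [-55.3, 147.9] [-64.5, -130.2] [103.8, 147.0]
300 [(250, 104), (251, 106), (252, 105), (253, 103), (254, 104), (255, 104), (256, 103), (257, 90), (258, 62), (259, 80), (260, 108), (261, 119), (262, 122), (263, 123), (264, 121), (265, 102), (266, 71), (267, 57), (268, 56), (269, 65), (270, 91), (271, 94), (272, 68), (273, 56), (274, 62), (275, 89), (276, 109), (277, 110), (278, 107), (279, 107), (280, 102), (281, 103), (282, 100), (283, 100), (284, 103), (285, 107), (286, 98), (287, 73), (288, 53), (289, 55), (290, 71), (291, 94), (292, 102), (293, 101), (294, 98), (295, 99), (296, 98), (297, 101), (298, 103), (299, 102)]
312 [(250, 78), (251, 71), (252, 72), (253, 70), (254, 64), (255, 65), (256, 66), (257, 81), (258, 99), (259, 107), (260, 105), (261, 105), (262, 105), (263, 103), (264, 105), (265, 93), (266, 70), (267, 55),
[... 232 characters left out ...]
5), (289, 103), (290, 101), (291, 99), (292, 100), (293, 106), (294, 110), (295, 91), (296, 64), (297, 64), (298, 65), (299, 65)]
322 [(250, 96), (251, 95), (252, 94), (253, 87), (254, 79), (255, 74), (256, 72), (257, 72), (258, 74), (259, 72), (260, 69), (261, 66), (262, 63), (263, 65), (264, 79), (265, 99), (266, 104), (267, 105), (268, 104), (269, 104), (270, 105), (271, 104), (272, 93), (273, 70), (274, 55), (275, 60), (276, 85), (277, 100), (278, 102), (279, 104), (280, 105), (281, 108), (282, 108), (283, 112), (284, 111), (285, 112), (286, 112), (287, 95), (288, 65), (289, 61), (290, 66), (291, 67), (292, 66), (293, 62), (294, 61), (295, 62), (296, 61), (297, 62), (298, 68), (299, 78)]
```

>>> send_rows:
  moves:
    - [[10,4,0],10.5]
    - [[20,8,0],21]
    - [[30,12,0],31.5]
    - [[40,16,0],42]
    - [[50,20,0],52.5]
    - [[60,24,0],63]
    - [[70,28,0],73.5]
    - [[80.7,32.2,0],84]

```text
time_s: 2.05
eef_pos: [485.9, -240.7, 318.3]
eef_rot: [-1.795, -2.577, 0.0]
ft_force: [-0.1, -0.1, -0.4]
gripper_width: 1.004
grasp_force: 0.0
```

>>> send_rows:
  moves:
    - [[0,0,-20],10.5]
    - [[0,0,-40],21]
    - [[0,0,-60],31.5]
    - [[0,0,-70],42]
    - [[0,0,-70],52.5]
    - [[0,0,-70],59.4]
    - [[0,0,-70],59.4]

```text
time_s: 2.92
eef_pos: [485.7, -240.5, 248.4]
eef_rot: [-0.293, -3.127, -0.0]
ft_force: [0.1, 0.2, 0.7]
gripper_width: 0.999
grasp_force: 0.0
```

```bash
python3 - <<'E'
from h import *
from scipy.spatial.transform import Rotation as R
o=manip.observe(); print(o['time_s'],o['eef_pos'],o['joint_positions'].round(2)); y=R.from_rotvec(o['eef_rot']).as_matrix()[:,1]; print(np.degrees(np.arctan2(y[1],y[0])))
grab('wrist','wrist2')
E
```

```text
2.925 [ 485.70926414 -240.52413688  248.39065848] [-0.68  0.34  1.43 -0.    1.37 -2.06]
79.29464946092028
```

View pics/wrist2.png

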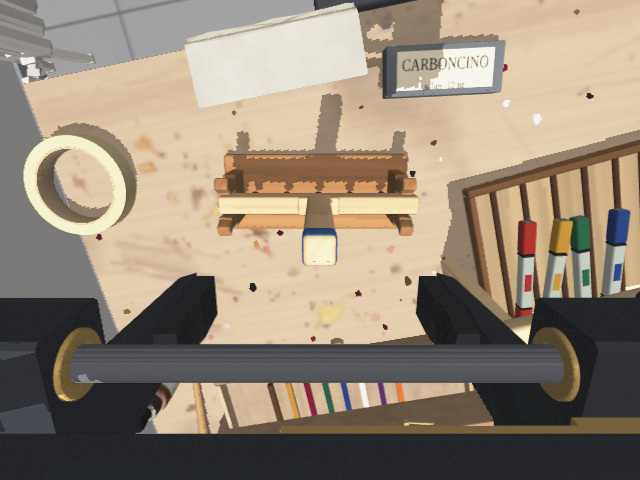

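```bash
python3 - <<'E'
from fit2 import *
w=load('wrist2'); print('handle',atz(w,320,248,194)); a,b=atz(w,219,205,74),atz(w,418,205,74); print(a,b,(a+b)/2,np.degrees(np.arctan2(*(b-a)[1::-1])))
print('corner',atz(w,463,190,20),inv(atz(w,463,190,20)),inv(atz(w,640,142,20)))
for n,p in dict(red=(527,222),yel=(561,222),green=(580,218),blue=(619,210)).items(): print(n,inv(atz(w,*p,20)))
im=cv2.imread('pics/wrist2.png')[130:330,440:640]; cv2.imwrite('pics/c4.png',cv2.resize(im,None,fx=3,fy=3,interpolation=cv2.INTER_CUBIC))
E
```

```text
handle [ 484.5 -237.4  194. ]
[ 469.2 -325.3   74. ] [ 502.3 -150.3   74. ] [ 485.75 -237.8    74.  ] 79.28943989695227
corner [509.9 -90.1  20. ] [-116.9, -99.7] [-114.1, 77.9]
red [-63.5, -40.8]
yel [-53.2, -6.3]
green [-51.8, 13.3]
blue [-48.9, 53.4]
```

View pics/c4.png

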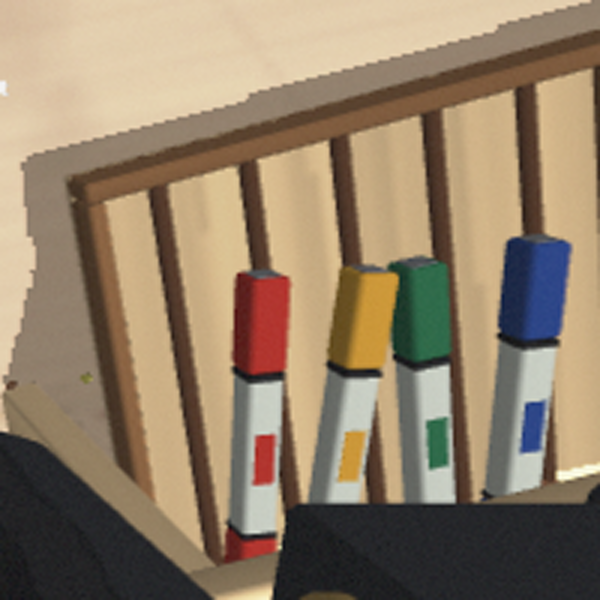

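```bash
python3 - <<'E'
from fit2 import *
w=load('wrist2'); D=lambda u,v,z:inv(atz(w,440+u/3,130+v/3,z))
print('corner',D(72,182,20),'rim far',D(600,38,20))
for y,(a,b) in zip((-64,-32,0,32,64),(((158,188),(215,555)),((246,165),(295,500)),((340,138),(378,490)),((434,112),(465,495)),((526,88),(556,460)))): print(y,D(*a,9),D(*b,9))
for n,a,b in(('red',(263,272),(252,535)),('yel',(370,268),(337,500)),('green',(418,262),(433,500)),('blue',(540,240),(515,490))): print(n,D(*a,20),D(*b,20))
E
```

```text
corner [-115.9, -98.8] rim far [-113.4, 77.8]
-64 [-101.9, -66.2] [50.1, -67.7]
-32 [-101.1, -35.2] [35.2, -34.7]
0 [-101.2, -2.3] [40.0, -3.5]
32 [-100.9, 30.2] [51.9, 28.5]
64 [-100.2, 61.3] [46.9, 63.0]
red [-64.8, -40.0] [37.8, -57.6]
yel [-55.4, -3.7] [32.3, -25.0]
green [-52.8, 12.7] [42.6, 9.6]
blue [-48.6, 54.4] [47.2, 39.4]
```

>>> send_rows:
  moves:
    - [[0,2,-30],0]
    - [[0,2,-60],0]
    - [[0,2,-85],0]
    - [[0,2,-93.5],0]
    - [[0,2,-93.5],0]

```text
time_s: 3.6
eef_pos: [486.3, -237.7, 155.4]
eef_rot: [-0.291, -3.128, -0.0]
ft_force: [0.9, -0.4, 0.4]
gripper_width: 0.998
grasp_force: 0.0
```

>>> send_rows:
  moves:
    - [[0,0,0],0]
    - [[0,0,0],0]
    - [[0,0,0],0]
    - [[0,0,0],0]
    - [[0,0,0],0]
    - [[0,0,0],0]
  grip: -1
  newtons: 30

```text
time_s: 4.35
eef_pos: [486.3, -237.4, 155.2]
eef_rot: [0.289, 3.128, 0.0]
ft_force: [0.1, 0.8, 0.7]
gripper_width: 0.342
grasp_force: 0.0
```

>>> send_rows:
  moves:
    - [[0,0,0],0]
    - [[0,0,0],0]
    - [[0,0,0],0]
    - [[0,0,0],0]

```text
time_s: 4.85
eef_pos: [486.3, -237.5, 155.2]
eef_rot: [0.289, 3.128, -0.0]
ft_force: [0.1, -1.3, -0.7]
gripper_width: 0.222
grasp_force: 30.0
```

>>> send_rows:
  moves:
    - [[0,0,15],0]
    - [[0,0,35],0]
    - [[0,0,55],0]
    - [[0,0,75],0]
    - [[0,0,80],0]
    - [[0,0,80],0]

```text
time_s: 5.6
eef_pos: [486.2, -237.4, 235.2]
eef_rot: [-0.289, -3.128, -0.0]
ft_force: [-0.4, 0.1, -2.4]
gripper_width: 0.225
grasp_force: 30.0
```

>>> send_rows:
  moves:
    - [[4,30,0],2]
    - [[10,80,0],5]
    - [[17,130,0],9]
    - [[24,180,0],13]
    - [[30,225,0],16]
    - [[32,247,0],16.6]
    - [[32,247,0],16.6]
    - [[32,247,0],16.6]

```text
time_s: 6.6
eef_pos: [518.1, 8.9, 234.7]
eef_rot: [0.165, -3.136, 0.0]
ft_force: [-0.5, -0.7, -2.1]
gripper_width: 0.226
grasp_force: 30.0
```

```bash
cat > blobs.py <<'E'
# colour blobs of caps/beads are located numerically: marker cap centroids per picture
from h import *
def blobs(tag,z=20,roi=None):
    im=cv2.imread(f'pics/{tag}.png'); c=load(tag); h=cv2.cvtColor(im,cv2.COLOR_BGR2HSV); out={}
    for n,lo,hi in(('red',(0,180,70),(5,255,255)),('yel',(20,170,60),(28,255,255)),('green',(60,80,30),(90,255,255)),('blue',(108,110,40),(125,255,255))):
        m=cv2.inRange(h,lo,hi); k,lab,st,ce=cv2.connectedComponentsWithStats(m)
        out[n]=[(int(st[i,4]),ce[i].round(1).tolist()) for i in range(1,k) if st[i,4]>12 and (roi is None or roi[0]<ce[i][0]<roi[2] and roi[1]<ce[i][1]<roi[3])]
    return out
E
python3 - <<'E'
from blobs import *
print(blobs('scene0',roi=(230,220,330,310)))
print(blobs('wrist2',roi=(500,180,640,330)))
o=manip.observe(); print(o['eef_pos'],o['ft_force'],o['grasp_force'])
grab('scene','scene3'); print(blobs('scene3',roi=(230,220,330,310)))
E
```

```text
{'red': [(21, [279.0, 242.1]), (48, [307.4, 270.7])], 'yel': [(66, [270.3, 249.5]), (90, [292.1, 276.8])], 'green': [(31, [254.1, 257.5])], 'blue': [(25, [244.8, 262.2])]}
{'red': [(395, [528.2, 238.3]), (81, [527.4, 282.2]), (58, [524.1, 312.1])], 'yel': [(27, [555.7, 222.2]), (39, [556.2, 234.7]), (13, [569.4, 235.7])], 'green': [(558, [580.2, 234.0]), (97, [585.4, 277.1])], 'blue': [(650, [617.4, 226.0]), (99, [617.0, 271.8])]}
[518.12856498   8.90848302 234.73591654] [-0.48495791 -0.68507326 -2.08183434] 29.999908483587205
{'red': [(41, [280.5, 244.1]), (60, [307.3, 270.6])], 'yel': [(65, [270.4, 249.5]), (66, [293.2, 277.8])], 'green': [(31, [254.1, 257.5])], 'blue': [(24, [244.9, 262.2])]}
```

>>> send_rows:
  moves:
    - [[0,1,-30],0]
    - [[0,1,-60],0]
    - [[0,1,-80],0]
    - [[0,1,-87],0]
    - [[-4,0.5,-87],0]
    - [[-4.5,0.5,-87],0]
  newtons: 15

```text
time_s: 7.4
eef_pos: [514.1, 9.7, 149.2]
eef_rot: [-0.165, 3.135, -0.001]
ft_force: [1.2, -0.5, -1.9]
gripper_width: 0.223
grasp_force: 15.0
```

>>> send_rows:
  moves:
    - [[-12.6,-1.3,-0.6],0]
    - [[-25.2,-2.6,-2.4],0]
    - [[-37.5,-4,-5.2],0]
    - [[-49.5,-5.2,-9.4],0]
    - [[-61,-6.4,-14.4],0]
    - [[-71.7,-7.5,-20.9],0]
    - [[-82,-8.5,-28],0]
    - [[-91,-9.5,-36.5],0]

```text
time_s: 8.4
eef_pos: [422.4, 0.5, 111.5]
eef_rot: [-0.166, 3.137, -0.0]
ft_force: [0.6, -0.7, 0.2]
gripper_width: 0.227
grasp_force: 15.0
```

```bash
python3 - <<'E'
from blobs import *
o=manip.observe(); print(o['eef_pos'],o['ft_force'],o['torque'],o['grasp_force'])
grab('wrist','wrist4'); grab('scene','scene4')
im=cv2.imread('pics/scene4.png'); h=cv2.cvtColor(im,cv2.COLOR_BGR2HSV)
print(h[284,283],h[285,280],h[292,272],h[290,270],h[296,273]); print(blobs('scene4',roi=(230,220,330,310)))
# rake pale wood handle outline in wrist picture: blue band pixels
w=cv2.imread('pics/wrist4.png'); hw=cv2.cvtColor(w,cv2.COLOR_BGR2HSV)
m=cv2.inRange(hw,(100,130,40),(125,255,255)); k,l,st,ce=cv2.connectedComponentsWithStats(m); print([(st[i].tolist(),ce[i].round()) for i in range(1,k) if st[i,4]>30])
E
```

```text
[422.37861103   0.45399994 111.45333221] [ 0.55909216 -0.73170273  0.18796272] [ 0.15504823 -0.32622556 -0.01779934] 14.998835539299762
[58 88 75] [ 24  88 102] [118 107  93] [116 107  95] [ 9 23 79]
{'red': [(20, [279.0, 242.2]), (14, [282.7, 246.7])], 'yel': [(66, [270.4, 249.5]), (92, [291.9, 276.9])], 'green': [(31, [254.1, 257.5]), (20, [284.0, 283.0])], 'blue': [(24, [244.9, 262.2])]}
[([287, 272, 60, 51, 630], array([319., 314.]))]
```

```bash
python3 - <<'E'
from blobs import *
T=np.array([615.9,19.9]); a=np.radians(5.95); ux=np.array([np.cos(a),np.sin(a),0]); uy=np.array([-np.sin(a),np.cos(a),0]); uz=np.array([0,0,1.])
w=load('wrist4'); s=load('scene4'); P=np.array([422.4,.5,130.5])
W=cv2.imread('pics/wrist4.png'); S=cv2.imread('pics/scene4.png'); S0=cv2.imread('pics/scene0.png')
for th in(0,20,30,35,40,45):
    r=np.radians(th); d=-np.sin(r)*ux+np.cos(r)*uz; n=np.cos(r)*ux+np.sin(r)*uz
    top=P+20*d
    print(th,'top centre wrist',np.round(proj(w,top)),'scene: bar left end centre',np.round(proj(s,P-111*d+90*uy)),'handle mid',np.round(proj(s,P-60*d)),'tips',[np.round(proj(s,P-156*d+y*uy)).tolist() for y in(64,-64)])
m=cv2.absdiff(S,S0).sum(2)>60
ys,xs=np.where(m[240:345,230:380]); 
for r in range(240,350,6): print(r,''.join('#' if m[r,c] else '.' for c in range(230,400,2)))
hw=cv2.cvtColor(W,cv2.COLOR_BGR2HSV); 
print([ (r,hw[r,318].tolist()) for r in range(230,340,8)])
E
```

```text
0 top centre wrist [315. 345.] scene: bar left end centre [313. 341.] handle mid [346. 297.] tips [[322.0, 349.0], [366.0, 315.0]]
20 top centre wrist [315. 325.] scene: bar left end centre [299. 327.] handle mid [339. 291.] tips [[303.0, 331.0], [347.0, 299.0]]
30 top centre wrist [315. 314.] scene: bar left end centre [292. 320.] handle mid [335. 287.] tips [[294.0, 320.0], [339.0, 289.0]]
35 top centre wrist [315. 309.] scene: bar left end centre [289. 315.] handle mid [333. 284.] tips [[290.0, 315.0], [335.0, 284.0]]
40 top centre wrist [315. 304.] scene: bar left end centre [287. 311.] handle mid [332. 282.] tips [[287.0, 309.0], [331.0, 279.0]]
45 top centre wrist [315. 298.] scene: bar left end centre [284. 307.] handle mid [331. 280.] tips [[283.0, 303.0], [328.0, 273.0]]
240 ...................................................####################.###.#######..
246 ..............................................###############.#####################..
252 .....................................#...#..#####..###################.###########...
258 ...................................
[... 1014 characters left out ...]
...####.....####.#########
330 ..............................##########.............#######.##....................##
336 ..............................######....................#####........................
342 ..........................................................###........................
348 .........................................................#######.....................
[(230, [19, 52, 235]), (238, [20, 54, 233]), (246, [20, 53, 235]), (254, [19, 53, 236]), (262, [16, 96, 167]), (270, [15, 100, 196]), (278, [15, 99, 204]), (286, [16, 100, 211]), (294, [16, 100, 215]), (302, [16, 98, 218]), (310, [16, 98, 217]), (318, [108, 153, 105]), (326, [15, 95, 155]), (334, [23, 65, 246])]
```

>>> send_rows:
  moves:
    - [[0,0,0],0]
    - [[0,0,-0.7],0]
    - [[0,0,-1.4],0]
    - [[0,0,-1.4],0]
  newtons: 40

```text
time_s: 9.0
eef_pos: [422.9, 0.6, 110.3]
eef_rot: [0.166, -3.137, -0.0]
ft_force: [-0.7, 0.1, -1.6]
gripper_width: 0.223
grasp_force: 40.0
```

>>> send_rows:
  moves:
    - [[0,0,-0.7],0]
    - [[0,0,-1.4],0]
    - [[0,0,-1.4],0]

```text
time_s: 9.38
eef_pos: [423.0, 0.5, 109.0]
eef_rot: [-0.166, 3.137, -0.0]
ft_force: [0.9, 0.5, -1.7]
gripper_width: 0.221
grasp_force: 40.0
```

>>> send_rows:
  moves:
    - [[0,0,-0.8],0]
    - [[0,0,-1.5],0]
    - [[0,0,-1.5],0]

```text
time_s: 9.75
eef_pos: [423.1, 0.5, 107.5]
eef_rot: [-0.166, 3.136, -0.0]
ft_force: [0.5, 0.1, 0.0]
gripper_width: 0.222
grasp_force: 40.0
```

>>> send_rows:
  moves:
    - [[0,0,-0.8],0]
    - [[0,0,-1.5],0]
    - [[0,0,-1.5],0]

```text
time_s: 10.12
eef_pos: [423.1, 0.5, 106.0]
eef_rot: [-0.166, 3.136, -0.0]
ft_force: [1.9, 0.9, 2.3]
gripper_width: 0.225
grasp_force: 40.0
```

>>> send_rows:
  moves:
    - [[0,0,2],0]
    - [[6,0.6,2],0]
    - [[12,1.2,2],0]
    - [[12,1.2,2],0]

```text
time_s: 10.62
eef_pos: [434.9, 1.8, 107.6]
eef_rot: [0.167, -3.136, -0.0]
ft_force: [-0.3, -0.4, -1.9]
gripper_width: 0.221
grasp_force: 40.0
```

>>> send_rows:
  moves:
    - [[0,0,-1],0]
    - [[0,0,-2],0]
    - [[0,0,-2],0]

```text
time_s: 11.0
eef_pos: [434.8, 1.8, 106.0]
eef_rot: [-0.166, 3.137, 0.0]
ft_force: [-1.4, 0.4, 1.2]
gripper_width: 0.227
grasp_force: 40.0
```

>>> send_rows:
  moves:
    - [[0,0,4],0]
    - [[-0.8,8,4],0]
    - [[-1.6,15,4],0]
    - [[-1.6,15,2],0]
    - [[-1.6,15,0],0]
    - [[-1.6,15,0],0]

```text
time_s: 11.75
eef_pos: [433.1, 16.7, 105.7]
eef_rot: [0.166, -3.137, -0.0]
ft_force: [-0.7, -0.7, -2.3]
gripper_width: 0.222
grasp_force: 40.0
```

>>> send_rows:
  moves:
    - [[0.8,-7.9,2.6],0]
    - [[6,-7.4,2.6],0]
    - [[12,-6.8,2.6],0]
    - [[18,-6.1,2.6],0]
    - [[24,-5.5,2.6],0]
    - [[30,-4.9,2.6],0]
    - [[37,-4.1,2.6],0]
    - [[44,-3.4,2.6],0]

```text
time_s: 12.75
eef_pos: [477.7, 13.4, 108.5]
eef_rot: [-0.166, 3.137, -0.0]
ft_force: [-0.6, -0.2, -1.1]
gripper_width: 0.223
grasp_force: 40.0
```

```bash
cat > mk.py <<'E'
# find cap pixels in scene and report cap centroids (and extremes) in tray frame
from h import *
T=np.array([615.9,19.9]); A=np.radians(5.95)
def inv(p): d=np.array(p[:2])-T; c,n=np.cos(A),np.sin(A); return [round(float(c*d[0]+n*d[1]),1),round(float(-n*d[0]+c*d[1]),1)]
def show(tag):
    im=cv2.imread(f'pics/{tag}.png'); c=load(tag); h=cv2.cvtColor(im,cv2.COLOR_BGR2HSV)
    for n,lo,hi in(('red',(0,150,50),(6,255,255)),('yel',(19,170,60),(29,255,255)),('green',(55,70,25),(90,255,255)),('blue',(106,70,25),(128,255,255))):
        m=cv2.inRange(h,lo,hi); m[:,:225]=0; m[:,345:]=0; m[:228]=0; m[325:]=0
        k,lab,st,ce=cv2.connectedComponentsWithStats(m,connectivity=8)
        print(n,[(int(st[i,4]),ce[i].round().tolist(),inv(atz(c,*ce[i],17))) for i in range(1,k) if st[i,4]>9])
E
python3 - <<'E'
from mk import *
show('scene0'); o=manip.observe(); print(inv(o['eef_pos']),o['eef_pos'],o['ft_force']); grab('scene','scene5'); print(); show('scene5')
E
```

```text
red [(66, [281.0, 245.0], [57.3, -56.5]), (12, [294.0, 256.0], [7.0, -51.6]), (98, [307.0, 271.0], [-46.4, -37.7])]
yel [(69, [270.0, 250.0], [61.9, -29.2]), (11, [282.0, 262.0], [14.0, -20.1]), (101, [292.0, 277.0], [-37.7, -2.9])]
green [(33, [254.0, 257.0], [66.7, 14.0]), (71, [283.0, 282.0], [-36.2, 21.1])]
blue [(47, [245.0, 263.0], [65.8, 40.6]), (13, [257.0, 274.0], [21.9, 44.3]), (96, [269.0, 289.0], [-31.2, 56.9])]
[-138.1, 7.9] [477.70633874  13.40437217 108.50679906] [-0.55848635 -0.20936245 -1.11601537]

red []
yel [(67, [270.0, 249.0], [62.4, -29.0]), (55, [290.0, 274.0], [-27.6, -7.0])]
green [(36, [254.0, 258.0], [66.5, 14.1]), (10, [268.0, 268.0], [19.8, 15.8]), (43, [280.0, 280.0], [-26.2, 22.3])]
blue [(47, [245.0, 263.0], [66.0, 40.6]), (22, [325.0, 268.0], [-65.2, -72.8]), (13, [257.0, 274.0], [22.5, 44.2]), (61, [267.0, 287.0], [-24.1, 55.4])]
```

>>> send_rows:
  moves:
    - [[0.2,-2,0],0]
    - [[0.4,-4,0],0]
    - [[0.6,-6,0],0]
    - [[0.9,-9,0],0]
    - [[4,-8.7,0],0]
    - [[9,-8.1,0],0]
    - [[14,-7.6,0],0]
    - [[19,-7.1,0],0]

```text
time_s: 13.8
eef_pos: [496.6, 6.4, 108.5]
eef_rot: [-0.166, 3.137, -0.0]
ft_force: [-0.0, -0.2, -1.6]
gripper_width: 0.221
grasp_force: 40.0
```

>>> send_rows:
  moves:
    - [[5,1,1],0]
    - [[10,1.6,2],0]
    - [[15,2.1,2],0]
    - [[20,2.6,2],0]
    - [[25,3.1,2],0]
    - [[30,3.6,2],0]
    - [[35,4.1,2],0]
    - [[35,4.1,2],0]

```text
time_s: 14.8
eef_pos: [531.5, 10.4, 110.4]
eef_rot: [-0.166, 3.137, -0.0]
ft_force: [0.0, 0.2, -1.1]
gripper_width: 0.218
grasp_force: 40.0
```

```bash
python3 - <<'E'
from mk import *
o=manip.observe(); print(inv(o['eef_pos']),o['eef_pos'],o['ft_force']); grab('scene','scene6'); show('scene6')
E
```

```text
[-85.0, -0.7] [531.46292817  10.38433535 110.44965855] [ 0.0305647   0.15318522 -1.05358674]
red [(109, [308.0, 271.0], [-47.3, -39.8])]
yel [(57, [269.0, 251.0], [60.3, -24.6]), (98, [295.0, 276.0], [-39.2, -10.3])]
green [(42, [254.0, 258.0], [64.6, 15.0]), (95, [282.0, 282.0], [-34.5, 23.3])]
blue [(21, [308.0, 252.0], [-1.7, -84.1]), (43, [244.0, 264.0], [64.9, 42.6]), (90, [270.0, 289.0], [-32.4, 54.6])]
```

>>> send_rows:
  moves:
    - [[-8,-0.8,0],0]
    - [[-16,-1.7,-1],0]
    - [[-24,-2.5,-2],0]
    - [[-32,-3.3,-2],0]
    - [[-42,-4.4,-2],0]
    - [[-50,-5.2,-2],0]
    - [[-49.8,-7.2,-2],0]
    - [[-49.6,-9.2,-2],0]

```text
time_s: 15.85
eef_pos: [481.8, 1.0, 108.6]
eef_rot: [-0.166, 3.137, -0.0]
ft_force: [-0.1, 0.1, -1.8]
gripper_width: 0.221
grasp_force: 40.0
```

>>> send_rows:
  moves:
    - [[0.1,-1,0],0]
    - [[0.2,-2,0],0]
    - [[0.2,-2,0],0]

```text
time_s: 16.23
eef_pos: [481.9, -0.9, 108.5]
eef_rot: [-0.166, 3.137, -0.0]
ft_force: [-0.2, 1.0, -2.3]
gripper_width: 0.222
grasp_force: 40.0
```

```bash
python3 - <<'E'
from mk import *
o=manip.observe(); print(inv(o['eef_pos']),o['eef_pos'],o['ft_force']); grab('scene','scene7'); show('scene7')
E
```

```text
[-135.4, -6.8] [481.89087007  -0.91044727 108.48684833] [-0.22663458  1.04244592 -2.27852629]
red [(23, [278.0, 244.0], [63.5, -52.7])]
yel [(74, [269.0, 251.0], [60.1, -24.6]), (13, [283.0, 261.0], [13.5, -23.4]), (36, [294.0, 272.0], [-28.2, -17.1])]
green [(36, [254.0, 258.0], [65.4, 14.7]), (37, [281.0, 279.0], [-25.1, 18.5])]
blue [(54, [245.0, 263.0], [65.5, 40.2]), (24, [329.0, 263.0], [-62.1, -89.4]), (13, [259.0, 274.0], [19.7, 41.0]), (42, [270.0, 286.0], [-24.8, 48.5])]
```

>>> send_rows:
  moves:
    - [[-0.5,4.5,0],0]
    - [[-0.7,6.8,0],0]
    - [[8,7.7,0],0]
    - [[16,8.5,0],0]
    - [[24,9.4,0],0]
    - [[32,10.2,1],0]
    - [[40,11,2],0]
    - [[48,11.9,2],0]

```text
time_s: 17.27
eef_pos: [530.4, 11.1, 110.6]
eef_rot: [-0.166, 3.137, -0.0]
ft_force: [0.0, 0.5, -1.4]
gripper_width: 0.226
grasp_force: 40.0
```

>>> send_rows:
  moves:
    - [[6,0.6,0],0]
    - [[11,1.1,0],0]
    - [[10.8,3.1,0],0]
    - [[10.6,5.1,0],0]
    - [[10.5,6.1,0],0]
    - [[10.5,6.1,0],0]

```text
time_s: 18.02
eef_pos: [540.2, 17.2, 110.6]
eef_rot: [-0.166, 3.137, -0.0]
ft_force: [-0.2, 0.0, -1.6]
gripper_width: 0.223
grasp_force: 40.0
```

```bash
python3 - <<'E'
from mk import *
o=manip.observe(); print(inv(o['eef_pos']),o['eef_pos'],o['ft_force']); grab('scene','scene8'); show('scene8')
E
```

```text
[-75.5, 5.2] [540.2434411   17.24638171 110.56949066] [-0.15087222  0.02686263 -1.56237328]
red [(105, [309.0, 271.0], [-49.1, -40.7])]
yel [(76, [266.0, 253.0], [60.8, -15.4]), (103, [294.0, 276.0], [-39.4, -7.4])]
green [(51, [253.0, 259.0], [64.1, 19.7]), (97, [282.0, 282.0], [-35.2, 23.2])]
blue [(20, [303.0, 251.0], [8.4, -77.7]), (46, [244.0, 265.0], [62.7, 46.7]), (94, [270.0, 290.0], [-34.7, 56.2])]
```

>>> send_rows:
  moves:
    - [[0.3,-3,0],0]
    - [[0.5,-5,0],0]
    - [[-9.5,-6,0],0]
    - [[-19.5,-7.1,-2],0]
    - [[-29.5,-8.1,-2],0]
    - [[-39.5,-9.2,-2],0]
    - [[-49.5,-10.2,-2],0]
    - [[-60,-11.3,-2],0]

```text
time_s: 19.08
eef_pos: [479.6, 5.8, 108.6]
eef_rot: [-0.166, 3.137, -0.0]
ft_force: [0.6, -0.8, -1.5]
gripper_width: 0.223
grasp_force: 40.0
```

>>> send_rows:
  moves:
    - [[0.2,-2,0],0]
    - [[0.4,-4,0],0]
    - [[0.4,-4,0],0]
    - [[0.2,-2,0],0]
    - [[0,0,0],0]
    - [[0,0,0],0]

```text
time_s: 19.82
eef_pos: [480.3, 6.1, 108.5]
eef_rot: [-0.167, 3.137, -0.0]
ft_force: [0.1, 0.3, -1.6]
gripper_width: 0.222
grasp_force: 40.0
```

```bash
python3 - <<'E'
from mk import *
o=manip.observe(); print(inv(o['eef_pos']),o['eef_pos'],o['ft_force']); grab('scene','scene9'); show('scene9')
E
```

```text
[-136.3, 0.3] [480.31573297   6.06466361 108.51111327] [ 0.10864819  0.270086   -1.59136315]
red [(22, [275.0, 247.0], [59.5, -41.9])]
yel [(85, [266.0, 253.0], [59.8, -15.6]), (11, [281.0, 262.0], [12.9, -17.7]), (39, [293.0, 273.0], [-28.8, -12.6])]
green [(37, [253.0, 259.0], [65.7, 18.2]), (10, [268.0, 269.0], [18.4, 17.1]), (42, [280.0, 280.0], [-25.7, 21.2])]
blue [(54, [244.0, 265.0], [62.0, 46.4]), (22, [327.0, 265.0], [-62.8, -81.3]), (12, [257.0, 275.0], [18.4, 46.1]), (46, [269.0, 287.0], [-25.5, 51.3])]
```

>>> send_rows:
  moves:
    - [[-10,-1,0],0]
    - [[-20,-2.1,0],0]
    - [[-30,-3.1,0],0]
    - [[-40,-4.2,0],0]
    - [[-46,-4.8,0],0]
    - [[-46,-4.8,10],0]
    - [[-46,-4.8,10],0]

```text
time_s: 20.75
eef_pos: [435.1, 0.9, 119.5]
eef_rot: [-0.166, 3.135, -0.001]
ft_force: [0.0, 0.5, -1.7]
gripper_width: 0.221
grasp_force: 40.0
```

```bash
cat > fm.py <<'E'
# fit each marker's (x,y,yaw) by matching the silhouette of its coloured caps + white barrel in scene
from mk import *
from scipy.optimize import minimize
K=dict(red=((0,150,50),(6,255,255)),yel=((19,170,60),(29,255,255)),green=((55,70,25),(90,255,255)),blue=((106,70,25),(128,255,255)))
def fit(tag,guess,cl=34,shift=1.3):
    im=cv2.imread(f'pics/{tag}.png'); c=load(tag); S=6; h=cv2.cvtColor(cv2.resize(im[225:325,225:345],None,fx=S,fy=S,interpolation=cv2.INTER_CUBIC),cv2.COLOR_BGR2HSV)
    Tt=T+shift*np.array([-np.sin(A),np.cos(A)])  # scene's own tray offset
    def wp(x,y,z): return proj(c,(Tt[0]+np.cos(A)*x-np.sin(A)*y,Tt[1]+np.sin(A)*x+np.cos(A)*y,z))
    # riser limit: occluded above the board's lower edge line
    e=[wp(-58,y,155) for y in(150,-150)]
    for n,g in guess.items():
        m=cv2.inRange(h,*K[n]).astype(float)/255; m=cv2.GaussianBlur(m,(0,0),4)
        def cost(p):
            x,y,a=p[0],p[1],p[2]/50; q=np.zeros(m.shape,np.uint8)
            for s0,s1 in((-70,-70+cl),(70-cl,70)):
                pts=[wp(x+u*np.cos(a)-v*np.sin(a),y+u*np.sin(a)+v*np.cos(a),z) for u in(s0,s1) for v in(-7,7) for z in(6,20)]
                hull=cv2.convexHull(np.array([((a_-225)*S,(b_-225)*S) for a_,b_ in pts],np.float32)); cv2.fillConvexPoly(q,hull.astype(np.int32),255)
            poly=np.array([((u-225)*S,(v-225)*S) for u,v in e]+[((e[1][0]-225)*S,-900),((e[0][0]-225)*S,-900)]).astype(np.int32); cv2.fillPoly(q,[poly],0)
            return ((cv2.GaussianBlur(q.astype(float)/255,(0,0),4)-m)**2).mean()*1e3
        r=min((minimize(cost,[g[0],g[1],a],method='Nelder-Mead',options=dict(initial_simplex=[[g[0],g[1],a],[g[0]+8,g[1],a],[g[0],g[1]+4,a],[g[0],g[1],a+4]])) for a in(-6,0,6)),key=lambda r:r.fun)
        print(n,r.x[:2].round(1),'deg',round(np.degrees(r.x[2]/50),1),'cost',round(r.fun,1))
E
python3 - <<'E'
from fm import *
fit('scene0',dict(red=(8,-50),yel=(17,-20),green=(17,16),blue=(22,46))); print()
o=manip.observe(); print(inv(o['eef_pos']),o['eef_pos'],o['ft_force']); grab('scene','scene10'); show('scene10')
fit('scene10',dict(red=(8,-48),yel=(17,-16),green=(17,16),blue=(22,48)))
E
```

```text
red [ 10.1 -52.2] deg -10.1 cost 3.8
yel [ 17.2 -21.3] deg -15.1 cost 3.1
green [24.9 12.1] deg -4.5 cost 5.7
blue [25.8 43.1] deg -9.7 cost 3.7

[-181.8, -0.2] [435.10164784   0.88316611 119.54125251] [ 0.01352534  0.48752012 -1.67987171]
red [(84, [279.0, 248.0], [52.3, -46.2]), (38, [308.0, 273.0], [-53.5, -35.6])]
yel [(85, [266.0, 253.0], [59.8, -15.6]), (12, [281.0, 262.0], [13.5, -17.6]), (111, [296.0, 276.0], [-40.6, -10.6])]
green [(35, [253.0, 258.0], [66.3, 17.9]), (90, [283.0, 282.0], [-35.6, 21.9])]
blue [(52, [244.0, 265.0], [62.2, 46.2]), (12, [344.0, 270.0], [-99.6, -95.3]), (12, [257.0, 275.0], [18.4, 46.1]), (103, [272.0, 290.0], [-36.1, 53.0])]
red [  4.7 -45.3] deg -6.5 cost 8.0
yel [ 14.5 -17.9] deg -3.3 cost 2.8
green [24.6 14.6] deg -2.9 cost 4.8
blue [20.6 44.3] deg -5.0 cost 4.5
```

>>> send_rows:
  moves:
    - [[-0.3,3,-11],0]
    - [[10,4,-11],0]
    - [[20,5.1,-11],0]
    - [[30,6.1,-11],0]
    - [[40,7.2,-11],0]
    - [[41,2,-11],0]
    - [[41.4,-1,-11],0]
    - [[41.6,-3,-11],0]

```text
time_s: 21.8
eef_pos: [475.7, -2.2, 107.5]
eef_rot: [0.165, -3.137, -0.0]
ft_force: [-0.3, -0.2, -2.4]
gripper_width: 0.219
grasp_force: 40.0
```

>>> send_rows:
  moves:
    - [[0,0,0],0]
    - [[-0.6,5,0],0]
    - [[-0.6,6.5,0],0]
    - [[9,7.5,0],0]
    - [[19,8.5,0],0]
    - [[29,9.5,0],0]
    - [[39,10.5,0],0]
    - [[49,11.6,2],0]

```text
time_s: 22.8
eef_pos: [525.5, 9.7, 109.4]
eef_rot: [0.166, -3.137, -0.0]
ft_force: [0.3, -0.1, -1.1]
gripper_width: 0.225
grasp_force: 40.0
```

>>> send_rows:
  moves:
    - [[6,0.6,0],0]
    - [[12,1.2,0],0]
    - [[11.7,4.2,0],0]
    - [[11.4,7.2,0],0]
    - [[11.3,8.2,0],0]
    - [[11.7,4.2,0],0]
    - [[12,1.2,0],0]
    - [[2,0.2,0],0]

```text
time_s: 23.8
eef_pos: [526.8, 9.5, 109.4]
eef_rot: [-0.165, 3.137, 0.0]
ft_force: [0.0, -0.3, -2.4]
gripper_width: 0.22
grasp_force: 40.0
```

```bash
python3 - <<'E'
from fm import *
o=manip.observe(); print(inv(o['eef_pos']),o['eef_pos'],o['ft_force']); grab('scene','scene11'); show('scene11')
fit('scene11',dict(red=(8,-48),yel=(17,-16),green=(17,16),blue=(22,48)))
E
```

```text
[-89.7, -1.1] [526.77204444   9.49646416 109.4136508 ] [ 0.04585892 -0.26240435 -2.38227425]
red [(117, [310.0, 271.0], [-51.4, -42.1])]
yel [(94, [264.0, 254.0], [60.0, -10.0]), (117, [295.0, 277.0], [-42.5, -8.1])]
green [(46, [252.0, 260.0], [64.2, 22.2]), (100, [282.0, 282.0], [-35.7, 22.9])]
blue [(24, [310.0, 253.0], [-7.9, -84.0]), (40, [243.0, 267.0], [59.8, 50.8]), (106, [271.0, 291.0], [-37.5, 56.6])]
red [  5.9 -46.1] deg 0.7 cost 8.9
yel [ 12.8 -12.9] deg -1.2 cost 2.1
green [21.8 17.6] deg -0.1 cost 3.8
blue [18.4 48.1] deg -5.1 cost 5.5
```

>>> send_rows:
  moves:
    - [[-10,-1,0],0]
    - [[-20,-2.1,-1],0]
    - [[-30,-3.1,-1],0]
    - [[-40,-4.2,-1],0]
    - [[-46,-4.8,-1],0]
    - [[-45.8,-6.8,-1],0]
    - [[-45.6,-8.3,-1],0]
    - [[-45.6,-8.3,-1],0]

```text
time_s: 24.85
eef_pos: [481.5, 1.4, 108.5]
eef_rot: [-0.166, 3.137, -0.0]
ft_force: [0.2, 0.5, -2.3]
gripper_width: 0.223
grasp_force: 40.0
```

>>> send_rows:
  moves:
    - [[-0.4,4,0],0]
    - [[-10,3,0],0]
    - [[-20,2,0],0]
    - [[-30,1,0],0]
    - [[-45,-0.6,0],0]
    - [[-45,-0.6,10],0]
    - [[-45,-0.6,10],0]

```text
time_s: 25.72
eef_pos: [437.2, 0.7, 119.6]
eef_rot: [-0.166, 3.135, -0.001]
ft_force: [0.7, -0.2, -1.5]
gripper_width: 0.223
grasp_force: 40.0
```

```bash
python3 - <<'E'
from fm import *
o=manip.observe(); print(inv(o['eef_pos']),o['eef_pos'],o['ft_force']); grab('scene','scene12'); show('scene12')
fit('scene12',dict(red=(8,-48),yel=(17,-16),green=(17,16),blue=(22,48)))
E
```

```text
[-179.8, -0.5] [437.17235777   0.72333222 119.62286583] [ 0.70865073 -0.1928923  -1.5172654 ]
red [(87, [277.0, 250.0], [50.4, -39.9]), (38, [309.0, 273.0], [-53.4, -36.3])]
yel [(92, [264.0, 254.0], [60.0, -9.5]), (12, [280.0, 263.0], [11.5, -14.3]), (115, [296.0, 276.0], [-41.8, -10.7])]
green [(35, [252.0, 259.0], [66.0, 21.2]), (90, [283.0, 282.0], [-36.2, 21.7])]
blue [(38, [243.0, 267.0], [59.8, 51.0]), (19, [343.0, 270.0], [-98.0, -95.3]), (15, [256.0, 276.0], [18.0, 49.6]), (109, [272.0, 290.0], [-36.6, 53.3])]
red [  4.5 -43.2] deg -2.8 cost 8.0
yel [ 13.1 -14.1] deg 0.6 cost 2.6
green [23.8 15.5] deg -1.3 cost 5.0
blue [18.9 46.2] deg -3.9 cost 5.7
```

>>> send_rows:
  moves:
    - [[0,0,25],0]
    - [[-20,-20,50],0]
    - [[-40,-70,60],0]
    - [[-60,-120,60],0]
    - [[-60,-120,60],0]
    - [[-60,-120,60],0]

```text
time_s: 26.52
eef_pos: [376.5, -118.9, 178.4]
eef_rot: [0.165, -3.137, -0.0]
ft_force: [-0.4, -0.2, -1.1]
gripper_width: 0.223
grasp_force: 40.0
```

```bash
python3 - <<'E'
from fm import *
o=manip.observe(); print(inv(o['eef_pos']),o['eef_pos'],o['ft_force']); grab('scene','scene13'); show('scene13')
fit('scene13',dict(red=(8,-48),yel=(17,-16),green=(17,16),blue=(22,48)))
E
```

```text
[-252.5, -113.2] [ 376.51906717 -118.86276343  178.44619804] [-0.4294726  -0.17886814 -1.06978099]
red [(82, [277.0, 250.0], [50.7, -39.9]), (11, [294.0, 259.0], [2.1, -46.4]), (106, [310.0, 271.0], [-51.4, -42.5])]
yel [(93, [264.0, 254.0], [60.2, -9.5]), (11, [280.0, 263.0], [12.0, -14.5]), (114, [296.0, 276.0], [-41.7, -10.6])]
green [(34, [252.0, 259.0], [66.3, 21.2]), (86, [283.0, 282.0], [-36.3, 21.4])]
blue [(40, [243.0, 267.0], [59.4, 50.8]), (13, [256.0, 276.0], [18.0, 49.2]), (108, [272.0, 290.0], [-36.6, 53.2])]
red [  3.2 -45.7] deg 0.8 cost 3.1
yel [ 13.4 -14.3] deg 0.2 cost 2.7
green [24.6 16.6] deg -0.4 cost 5.2
blue [18.9 46.2] deg -3.9 cost 4.7
```

>>> send_rows:
  moves:
    - [[5,40,0],0]
    - [[10,80,0],0]
    - [[14,110,-15],0]
    - [[15.6,115.4,-40],0]
    - [[15.6,115.4,-65],0]
    - [[15.6,115.4,-72.6],0]
    - [[15.6,115.4,-72.6],0]
  newtons: 15

```text
time_s: 27.45
eef_pos: [392.0, -2.4, 105.7]
eef_rot: [0.17, -3.137, -0.001]
ft_force: [0.1, 0.6, -1.4]
gripper_width: 0.225
grasp_force: 15.0
```

>>> send_rows:
  moves:
    - [[5,0.5,0],0]
    - [[16.5,1.7,9.5],0]
    - [[29.8,3.1,18.3],0]
    - [[41.6,4.4,24.7],0]
    - [[53.8,5.6,29.9],0]
    - [[66.2,6.9,34],0]
    - [[79,8.3,36.9],0]
    - [[91.9,9.6,38.7],0]

```text
time_s: 28.45
eef_pos: [484.7, 6.4, 144.8]
eef_rot: [-0.167, 3.137, -0.0]
ft_force: [0.2, 0.4, -2.1]
gripper_width: 0.223
grasp_force: 15.0
```

>>> send_rows:
  moves:
    - [[6.5,0.7,0.5],0]
    - [[13,1.4,0.6],0]
    - [[15,1.6,0.6],0]
    - [[15,1.6,0.6],0]
    - [[13,1.4,0.6],0]
    - [[8,0.8,10],0]
    - [[0,0,40],0]
    - [[0,0,40],0]

```text
time_s: 29.45
eef_pos: [484.3, 5.7, 186.6]
eef_rot: [-0.166, 3.133, -0.002]
ft_force: [-0.3, 0.1, -2.4]
gripper_width: 0.228
grasp_force: 15.0
```

```bash
python3 - <<'E'
from mk import *
o=manip.observe(); print(o['eef_pos'],o['ft_force'],o['torque']); P=o['eef_pos']+[0,0,19]; grab('wrist','wrist14'); grab('scene','scene14')
w=load('wrist14'); W=cv2.imread('pics/wrist14.png'); hw=cv2.cvtColor(W,cv2.COLOR_BGR2HSV)
ux=np.array([np.cos(A),np.sin(A),0]); uy=np.array([-np.sin(A),np.cos(A),0]); uz=np.array([0,0,1.])
for th in(-5,0,5,10,20,40):
    r=np.radians(th); d=-np.sin(r)*ux+np.cos(r)*uz; n=np.cos(r)*ux+np.sin(r)*uz
    B=P-100*d
    print(th,'bar top face edges, left side y=+60:',[np.round(proj(w,B+e*n+y*uy),1).tolist() for y in(60,-60) for e in(-8,8)], 'top face', [np.round(proj(w,P+20*d+e*n)[1]) for e in (-10,10)])
for u in (230,250,390,410): print(u,[(r,hw[r,u].tolist()) for r in range(170,262,4)])
E
```

```text
[484.34620076   5.72397103 186.62500661] [-0.26311652  0.08207388 -2.40656247] [ 0.12218083 -0.16726946  0.00854384]
-5 bar top face edges, left side y=+60: [[410.4, 211.9], [408.1, 235.2], [221.3, 211.6], [223.6, 234.9]] top face [np.float64(325.0), np.float64(372.0)]
0 bar top face edges, left side y=+60: [[409.0, 224.6], [407.2, 248.1], [222.7, 224.3], [224.4, 247.7]] top face [np.float64(319.0), np.float64(370.0)]
5 bar top face edges, left side y=+60: [[407.9, 237.4], [406.6, 261.0], [223.8, 237.1], [225.0, 260.7]] top face [np.float64(312.0), np.float64(367.0)]
10 bar top face edges, left side y=+60: [[407.1, 250.3], [406.4, 274.1], [224.6, 249.9], [225.2, 273.7]] top face [np.float64(306.0), np.float64(364.0)]
20 bar top face edges, left side y=+60: [[406.3, 276.3], [406.6, 300.7], [225.2, 276.0], [224.8, 300.3]] top face [np.float64(295.0), np.float64(355.0)]
40 bar top face edges, left side y=+60: [[408.2, 330.5], [410.7, 356.6], [223.1, 330.1], [220.5, 356.2]] top face [np.float64(275.0), np.float64(334.0)]
230 [(170, [19, 54, 234]), (174, [19, 53, 234]), (178, [19, 54, 234
[... 1285 characters left out ...]
15, 95]), (230, [14, 128, 131]), (234, [14, 130, 131]), (238, [19, 85, 222]), (242, [20, 83, 222]), (246, [20, 82, 223]), (250, [19, 84, 224]), (254, [20, 86, 223]), (258, [20, 82, 223])]
410 [(170, [19, 55, 233]), (174, [20, 55, 233]), (178, [19, 54, 236]), (182, [19, 56, 232]), (186, [16, 65, 154]), (190, [14, 63, 153]), (194, [15, 65, 153]), (198, [17, 65, 156]), (202, [17, 63, 154]), (206, [15, 65, 154]), (210, [16, 63, 153]), (214, [16, 63, 153]), (218, [16, 64, 156]), (222, [16, 66, 155]), (226, [13, 125, 92]), (230, [14, 130, 133]), (234, [14, 134, 129]), (238, [13, 122, 71]), (242, [12, 112, 73]), (246, [15, 119, 75]), (250, [14, 116, 75]), (254, [14, 116, 75]), (258, [14, 114, 78])]
```

>>> send_rows:
  moves:
    - [[0,-10,30],-2]
    - [[-4,-40,48],-6]
    - [[-8,-75,48],-12]
    - [[-12,-106,48],-16.6]
    - [[-12,-106,48],-16.6]
    - [[-12,-106,48],-16.6]
    - [[-12,-106,48],-16.6]
  newtons: 40

```text
time_s: 30.42
eef_pos: [471.9, -99.2, 232.3]
eef_rot: [-0.286, -3.128, -0.0]
ft_force: [0.3, 0.2, -2.0]
gripper_width: 0.224
grasp_force: 40.0
```

```bash
cat > prof.py <<'E'
from mk import *
import sys
def run(tag):
    o=manip.observe(); print(o['eef_pos'],o['ft_force'],o['time_s']); P=o['eef_pos']+[0,0,19]; grab('wrist',tag)
    w=load(tag); W=cv2.imread(f'pics/{tag}.png'); a=np.radians(-10.65); hw=cv2.cvtColor(W,cv2.COLOR_BGR2HSV)
    ux=np.array([np.cos(a),np.sin(a),0]); uy=np.array([-np.sin(a),np.cos(a),0]); uz=np.array([0,0,1.])
    for th in(-5,0,5,10,20):
        r=np.radians(th); d=-np.sin(r)*ux+np.cos(r)*uz; n=np.cos(r)*ux+np.sin(r)*uz; B=P-100*d
        print(th,'bar top face edges:',[np.round(proj(w,B+e*n+y*uy),1).tolist() for y in(-60,60) for e in(-8,8)])
    b=W[150:300,150:500].astype(int)
    for u in (225,245,265,365,385,405): print(u,[hw[r,u].tolist() for r in range(190,290,4)])
    return W
if __name__=='__main__': run(sys.argv[1])
E
python3 prof.py wrist15
```

```text
[471.87480233 -99.21745348 232.33050542] [ 0.31079236  0.20094424 -2.02425056] 30.425
-5 bar top face edges: [[220.8, 212.2], [223.0, 235.5], [409.7, 212.8], [407.4, 236.1]]
0 bar top face edges: [[222.1, 224.9], [223.8, 248.4], [408.3, 225.5], [406.5, 249.0]]
5 bar top face edges: [[223.2, 237.7], [224.3, 261.4], [407.2, 238.3], [405.9, 261.9]]
10 bar top face edges: [[223.9, 250.6], [224.5, 274.5], [406.4, 251.2], [405.6, 275.0]]
20 bar top face edges: [[224.5, 276.7], [224.1, 301.1], [405.6, 277.2], [405.9, 301.6]]
225 [[15, 66, 150], [13, 129, 111], [15, 131, 229], [15, 129, 232], [16, 131, 234], [15, 131, 227], [15, 130, 227], [14, 134, 215], [15, 133, 227], [14, 132, 222], [15, 132, 226], [15, 137, 222], [14, 133, 223], [15, 132, 232], [16, 130, 232], [15, 134, 227], [14, 132, 226], [16, 129, 236], [16, 126, 237], [15, 132, 228], [20, 55, 230], [20, 54, 231], [19, 55, 232], [20, 57, 231], [19, 57, 233]]
245 [[15, 66, 175], [14, 129, 109], [15, 131, 229], [15, 131, 232], [16, 129, 234], [15, 131, 229], [15, 132, 228], [14, 136, 215], [15, 132, 230], [14, 135, 219], [14, 134, 143
[... 1055 characters left out ...]
[15, 64, 151], [15, 65, 153], [17, 69, 147], [14, 125, 92], [14, 131, 138], [14, 120, 121], [21, 81, 223], [20, 81, 224], [21, 83, 224], [20, 83, 223], [20, 83, 220], [19, 84, 221], [19, 87, 220], [19, 87, 216], [0, 137, 106], [1, 173, 124], [10, 119, 142], [17, 88, 199], [19, 89, 207], [19, 89, 204], [18, 87, 207]]
405 [[19, 56, 232], [19, 59, 231], [18, 58, 229], [15, 64, 152], [15, 65, 152], [15, 126, 91], [13, 127, 104], [14, 135, 132], [18, 85, 219], [19, 85, 220], [18, 84, 221], [19, 85, 223], [19, 84, 222], [19, 85, 222], [19, 84, 222], [20, 82, 224], [17, 90, 178], [13, 107, 110], [10, 122, 90], [10, 118, 91], [11, 116, 88], [12, 118, 82], [11, 110, 74], [18, 91, 129], [19, 87, 206]]
```

```bash
python3 - <<'E'
from mk import *
for t in('wrist4','wrist14','wrist15'):
    W=cv2.imread(f'pics/{t}.png'); hw=cv2.cvtColor(W,cv2.COLOR_BGR2HSV)
    m=cv2.inRange(hw,(100,130,40),(125,255,255)); m[:,:270]=0;m[:,370:]=0; ys,xs=np.where(m)
    print(t,len(ys),[(r,int(m[r].sum()//255)) for r in range(220,345,4) if m[r].any()])
    print([(r,hw[r,318].tolist()) for r in range(230,346,6)])
S=cv2.imread('pics/scene14.png'); S0=cv2.imread('pics/scene0.png'); m=cv2.absdiff(S,S0).sum(2)>60
for r in range(210,350,6): print(r,''.join('#' if m[r,c] else '.' for c in range(230,400,2)))
s=load('scene14'); P=np.array([484.3,5.7,205.6]); ux=np.array([np.cos(A),np.sin(A),0]); uy=np.array([-np.sin(A),np.cos(A),0]); uz=np.array([0,0,1.])
for th in(0,20,40):
    r=np.radians(th); d=-np.sin(r)*ux+np.cos(r)*uz
    print(th,[np.round(proj(s,P-q*d+y*uy)).tolist() for q,y in((111,90),(111,-90),(156,64),(156,-64))])
E
```

```text
wrist4 648 [(268, 1), (272, 1), (276, 2), (280, 3), (284, 3), (288, 4), (292, 3), (296, 3), (300, 3), (304, 2), (308, 4), (312, 12), (316, 54), (320, 52)]
[(230, [19, 52, 235]), (236, [19, 56, 233]), (242, [20, 53, 235]), (248, [19, 52, 236]), (254, [19, 53, 236]), (260, [135, 5, 104]), (266, [15, 99, 200]), (272, [15, 99, 198]), (278, [15, 99, 204]), (284, [15, 100, 209]), (290, [16, 99, 213]), (296, [16, 97, 215]), (302, [16, 98, 218]), (308, [16, 96, 217]), (314, [108, 159, 128]), (320, [108, 152, 114]), (326, [15, 95, 155]), (332, [23, 65, 246]), (338, [23, 64, 246]), (344, [15, 55, 111])]
wrist14 666 [(252, 2), (256, 3), (260, 4), (264, 2), (268, 2), (272, 2), (276, 3), (280, 4), (284, 3), (288, 3), (292, 4), (296, 4), (300, 5), (304, 12), (308, 55)]
[(230, [14, 130, 135]), (236, [9, 125, 92]), (242, [10, 117, 89]), (248, [15, 98, 179]), (254, [15, 98, 202]), (260, [15, 99, 201]), (266, [15, 98, 209]), (272, [15, 100, 214]), (278, [16, 98, 215]), (284, [16, 99, 218]), (290, [17, 97, 219]), (296, [16, 95, 221]), (302, [15, 99, 209]), (308, [109, 144, 99]), (314, [16, 99, 152]), (
[... 2382 characters left out ...]
##########.............########################
324 ................................#########....#######..........###.........#.#########
330 ...........................##########...........######....#..##....................#.
336 ..........................#######.................###########........................
342 .................................................############........................
348 ...............................................#################.....................
0 [[290.0, 295.0], [355.0, 251.0], [300.0, 305.0], [345.0, 274.0]]
20 [[276.0, 282.0], [341.0, 240.0], [281.0, 288.0], [327.0, 258.0]]
40 [[264.0, 266.0], [330.0, 225.0], [265.0, 266.0], [311.0, 238.0]]
```

```bash
python3 - <<'E'
from fm import *
grab('scene','scene15'); show('scene15')
fit('scene15',dict(red=(8,-48),yel=(17,-16),green=(17,16),blue=(22,48)))
S=cv2.imread('pics/scene15.png'); S0=cv2.imread('pics/scene13.png'); m=cv2.absdiff(S,S0).sum(2)>60
for r in range(228,330,5): print(r,''.join('#' if m[r,c] else '.' for c in range(230,350,2)))
E
```

```text
red [(84, [277.0, 250.0], [50.6, -39.9]), (11, [294.0, 259.0], [2.1, -46.4]), (106, [310.0, 271.0], [-51.8, -42.4])]
yel [(91, [264.0, 254.0], [60.1, -9.4]), (11, [280.0, 263.0], [12.0, -14.5]), (115, [296.0, 276.0], [-41.8, -10.7])]
green [(34, [252.0, 259.0], [66.3, 21.2]), (90, [283.0, 282.0], [-35.9, 21.8])]
blue [(38, [243.0, 267.0], [59.9, 50.7]), (14, [256.0, 276.0], [18.5, 49.4]), (109, [272.0, 290.0], [-36.6, 53.4])]
red [  3.6 -45.6] deg 0.9 cost 3.0
yel [ 13.4 -14. ] deg 0.5 cost 2.7
green [24.9 15.9] deg -1.2 cost 5.2
blue [19.1 46.5] deg -3.3 cost 4.7
228 ..............................................#..###......##
233 ...........................................................#
238 ...........................................................#
243 ...........................................................#
248 ...........................................................#
253 ...........................................................#
258 ...........................................................#
263 ...........................................................#
268 ...........................................................#
273 ............................................................
278 ............................................................
283 ............................................................
288 ...........................................................#
293 ..........................................................##
298 ...................................................##......#
303 ....................................................###..###
308 ..................................................##########
313 ..................................................###..#####
318 ............................................................
323 ............................................................
328 ............................................................
```

>>> send_rows:
  moves:
    - [[-25,25,0],5]
    - [[-50,50,0],10]
    - [[-80,75,-20],15]
    - [[-108,92.7,-60],16.6]
    - [[-108,92.7,-100],16.6]
    - [[-108,92.7,-130],16.6]
    - [[-108,92.7,-138],16.6]
    - [[-108,92.7,-138],16.6]

```text
time_s: 31.52
eef_pos: [364.2, -7.1, 94.7]
eef_rot: [-0.167, 3.136, -0.0]
ft_force: [-0.0, 0.5, 0.3]
gripper_width: 0.223
grasp_force: 40.0
```

>>> send_rows:
  moves:
    - [[0,0,-2],0]
    - [[0,0,-4],0]
    - [[0,0,-6],0]
    - [[0,0,-6],0]

```text
time_s: 32.02
eef_pos: [364.1, -7.3, 89.2]
eef_rot: [-0.167, 3.136, -0.001]
ft_force: [-3.4, -0.3, 6.4]
gripper_width: 0.225
grasp_force: 40.0
```

>>> send_rows:
  moves:
    - [[0,0,6],0]
    - [[8,0.8,6],0]
    - [[16,1.7,6],0]
    - [[22,2.3,6],0]
    - [[22,2.3,6],0]

```text
time_s: 32.65
eef_pos: [386.1, -5.0, 94.4]
eef_rot: [0.167, -3.137, -0.0]
ft_force: [0.3, -0.4, -1.9]
gripper_width: 0.224
grasp_force: 40.0
```

>>> send_rows:
  moves:
    - [[3,0.3,0],0]
    - [[5,0.5,0],0]
    - [[5,0.5,0],0]

```text
time_s: 33.02
eef_pos: [390.9, -4.6, 94.6]
eef_rot: [-0.166, 3.137, -0.0]
ft_force: [-0.3, 0.4, -1.1]
gripper_width: 0.22
grasp_force: 40.0
```

>>> send_rows:
  moves:
    - [[3,0.3,0],0]
    - [[5,0.5,0],0]
    - [[5,0.5,0],0]

```text
time_s: 33.4
eef_pos: [395.9, -4.0, 94.6]
eef_rot: [-0.166, 3.137, -0.0]
ft_force: [0.3, -0.1, -0.8]
gripper_width: 0.222
grasp_force: 40.0
```

>>> send_rows:
  moves:
    - [[3,0.3,0],0]
    - [[5,0.5,0],0]
    - [[5,0.5,0],0]

```text
time_s: 33.78
eef_pos: [400.9, -3.5, 94.6]
eef_rot: [0.166, -3.137, 0.0]
ft_force: [-0.4, -0.2, -2.0]
gripper_width: 0.227
grasp_force: 40.0
```

>>> send_rows:
  moves:
    - [[3,0.3,0],0]
    - [[5,0.5,0],0]
    - [[5,0.5,0],0]

```text
time_s: 34.15
eef_pos: [406.0, -3.0, 94.6]
eef_rot: [-0.166, 3.137, -0.0]
ft_force: [-0.4, 0.4, -1.3]
gripper_width: 0.225
grasp_force: 40.0
```

```bash
python3 - <<'E'
from mk import *
w=load('wrist2'); print([atz(w,*p,10) for p in((385,50),(505,45),(500,95),(385,98))],[atz(w,*p,10) for p in((190,45),(355,5),(365,75),(200,105))])
o=manip.observe(); P=o['eef_pos']+[0,0,19]
grab('scene','scene16'); grab('top','top16'); grab('wrist','wrist16')
S=cv2.imread('pics/scene16.png'); S0=cv2.imread('pics/scene0.png'); m=cv2.absdiff(S,S0).sum(2)>60
for r in range(240,380,6): print(r,''.join('#' if m[r,c] else '.' for c in range(230,400,2)))
s=load('scene16'); ux=np.array([np.cos(A),np.sin(A),0]); uy=np.array([-np.sin(A),np.cos(A),0]); uz=np.array([0,0,1.])
for th in(30,40,45,50,55,60):
    r=np.radians(th); d=-np.sin(r)*ux+np.cos(r)*uz
    print(th,'barL,barR,tipL,tipR',[np.round(proj(s,P-q*d+y*uy)).tolist() for q,y in((111,90),(111,-90),(156,64),(156,-64))])
for t in('wrist4','wrist16'):
    hw=cv2.cvtColor(cv2.imread(f'pics/{t}.png'),cv2.COLOR_BGR2HSV); print([hw[r,318].tolist() for r in range(238,330,6)])
E
```

```text
[array([ 362.8, -149.6,   10. ]), array([379.7, -36.6,  10. ]), array([424.1, -43.4,  10. ]), array([ 405.7, -155.4,   10. ])] [array([ 323.9, -331.6,   10. ]), array([ 319.9, -171.9,   10. ]), array([ 381.1, -171.7,   10. ]), array([ 378. , -337.1,   10. ])]
240 ........................###.............................###############.###.#######..
246 ..................#######..###..........................#####.#####################..
252 ..............#####.###.##...###.....................#################.###.######....
258 .........##..##.####.######..#.#..#...............###############################....
264 ......#.##.#.#...##....####.#.......##..#######......###############.###########.....
270 ......####.###...#.#.##...#.####...##.####...#######..#################.#######......
276 ...........####......#......##....###..########..#######.#...##########....#####.....
282 .................##....#.......######...#..########..#........#####################..
288 ................#.....##.......................##....##.#############################
294 ...................##...##
[... 1644 characters left out ...]
.0, 307.0], [331.0, 277.0]]
55 barL,barR,tipL,tipR [[286.0, 308.0], [350.0, 265.0], [284.0, 301.0], [328.0, 271.0]]
60 barL,barR,tipL,tipR [[284.0, 304.0], [348.0, 260.0], [281.0, 295.0], [326.0, 265.0]]
[[20, 54, 233], [20, 54, 236], [19, 51, 235], [20, 51, 236], [16, 96, 167], [15, 100, 198], [15, 99, 199], [15, 99, 207], [16, 100, 211], [16, 99, 214], [16, 98, 216], [16, 99, 218], [16, 98, 217], [108, 151, 113], [108, 157, 190], [23, 65, 246]]
[[15, 100, 199], [16, 99, 204], [15, 100, 210], [16, 98, 213], [16, 100, 215], [16, 94, 219], [16, 95, 219], [108, 156, 132], [109, 152, 106], [108, 146, 101], [15, 96, 157], [15, 99, 178], [15, 97, 160], [24, 63, 246], [24, 62, 246], [23, 65, 246]]
```

```bash
python3 - <<'E'
from mk import *
from scipy.spatial.transform import Rotation as R
for t,P,a in(('wrist4',(422.4,.5,130.5),5.95),('wrist14',(484.3,5.7,205.6),5.95),('wrist15',(471.9,-99.2,251.3),-10.65),('wrist16',(406,-3,113.6),5.95)):
    c=load(t); a=np.radians(a); ux=np.array([np.cos(a),np.sin(a),0]); uz=np.array([0,0,1.]); P=np.array(P)
    W=cv2.imread(f'pics/{t}.png'); hw=cv2.cvtColor(W,cv2.COLOR_BGR2HSV); m=cv2.inRange(hw,(100,120,40),(125,255,255)); m[:,:280]=0;m[:,356:]=0; rows=[r for r in range(200,345) if m[r].sum()//255>40]
    print(t,'band rows',rows[:1],rows[-1:])
    for th in(35,40,45,50,55,60,65):
        r=np.radians(th); d=-np.sin(r)*ux+np.cos(r)*uz; n=np.cos(r)*ux+np.sin(r)*uz
        print(th,[round(proj(c,P+q*d+10*n)[1]) for q in(20,12)],end='; ')
    print()
E
```

```text
wrist4 band rows [313] [322]
35 [340, 340]; 40 [334, 337]; 45 [328, 334]; 50 [322, 330]; 55 [316, 326]; 60 [310, 322]; 65 [304, 318]; 
wrist14 band rows [305] [310]
35 [340, 341]; 40 [334, 337]; 45 [328, 334]; 50 [322, 330]; 55 [316, 326]; 60 [310, 322]; 65 [304, 318]; 
wrist15 band rows [305] [310]
35 [340, 341]; 40 [334, 337]; 45 [328, 334]; 50 [322, 330]; 55 [316, 326]; 60 [310, 322]; 65 [304, 318]; 
wrist16 band rows [279] [292]
35 [340, 341]; 40 [334, 338]; 45 [328, 334]; 50 [322, 330]; 55 [316, 326]; 60 [310, 323]; 65 [304, 318];
```

>>> send_rows:
  moves:
    - [[-4,0,20],0]
    - [[-8,0,40],0]
    - [[-8,0,49.5],0]
    - [[-8,0,49.5],0]

```text
time_s: 34.8
eef_pos: [398.1, -3.1, 144.3]
eef_rot: [-0.166, 3.136, -0.001]
ft_force: [0.9, 1.0, -3.0]
gripper_width: 0.226
grasp_force: 40.0
```

>>> send_rows:
  moves:
    - [[0,0,0],0]
    - [[0,0,0],0]
    - [[0,0,0],0]
    - [[0,0,0],0]
  newtons: 5

```text
time_s: 35.3
eef_pos: [397.8, -3.0, 144.0]
eef_rot: [0.166, -3.137, -0.0]
ft_force: [0.2, 0.6, -1.6]
gripper_width: 0.229
grasp_force: 5.0
```

```bash
cat > band.py <<'E'
from mk import *
import sys
def band(t):
    grab('wrist',t); o=manip.observe(); W=cv2.imread(f'pics/{t}.png'); hw=cv2.cvtColor(W,cv2.COLOR_BGR2HSV); m=cv2.inRange(hw,(100,120,40),(125,255,255)); m[:,:280]=0;m[:,356:]=0
    rows=[r for r in range(200,345) if m[r].sum()//255>40]; print(t,o['time_s'],o['eef_pos'].round(1),o['ft_force'].round(1),o['torque'].round(2),'band',rows[:1],rows[-1:],'sides',[r for r in range(150,345,4) if m[r].any()][:1])
    print([hw[r,318].tolist() for r in range(150,345,6)])
band(sys.argv[1])
E
python3 band.py wrist17
```

```text
wrist17 35.35 [397.8  -3.  144. ] [ 0.3  0.2 -1.7] [ 0.1  -0.14 -0.04] band [282] [293] sides [282]
[[19, 59, 230], [17, 63, 223], [18, 61, 224], [17, 63, 222], [16, 64, 223], [15, 63, 153], [15, 66, 151], [16, 67, 149], [15, 64, 156], [15, 64, 156], [19, 53, 234], [20, 57, 232], [20, 54, 235], [20, 53, 234], [19, 56, 233], [16, 93, 115], [16, 97, 116], [15, 92, 116], [16, 94, 114], [15, 91, 126], [16, 94, 125], [15, 97, 123], [108, 143, 84], [108, 149, 89], [150, 8, 122], [16, 98, 205], [15, 99, 206], [15, 101, 205], [16, 100, 207], [16, 98, 215], [15, 100, 215], [16, 101, 215], [16, 96, 217]]
```

```bash
cat > bar.py <<'E'
from mk import *
import sys
t=sys.argv[1]; W=cv2.imread(f'pics/{t}.png'); hw=cv2.cvtColor(W,cv2.COLOR_BGR2HSV).astype(int)
for u in (215,235,255,275,295,340,360,380,400): 
    c=hw[140:300,u]; j=[140+i for i in range(1,159) if abs(c[i+1]-c[i-1])[1:].sum()>45]
    seg=[]; 
    for r in j:
        if not seg or r-seg[-1][-1]>2: seg.append([r])
        else: seg[-1].append(r)
    b=[140]+[int(np.mean(s)) for s in seg]+[300]
    print(u,[(p,q,np.median(hw[p+1:q,u],axis=0).astype(int).tolist()) for p,q in zip(b,b[1:]) if q-p>3])
E
python3 bar.py wrist17; python3 - <<'E'
from mk import *
c=load('wrist17'); P=np.array([397.8,-3,163]); ux=np.array([np.cos(A),np.sin(A),0]); uz=np.array([0,0,1.])
for th in(-10,-5,0,5,10,15,20,25):
    r=np.radians(th); d=-np.sin(r)*ux+np.cos(r)*uz; n=np.cos(r)*ux+np.sin(r)*uz
    print(th,'top back/front edge',[round(proj(c,P+20*d+e*n)[1]) for e in(-10,10)],'bar top back/front',[round(proj(c,P-100*d+e*n)[1]) for e in(-8,8)],'bar bottom back',round(proj(c,P-122*d-8*n)[1]),'tip',round(proj(c,P-156*d)[1]))
E
```

```text
215 [(140, 156, [18, 62, 225]), (156, 169, [16, 66, 148]), (169, 174, [105, 17, 69]), (174, 182, [105, 17, 153]), (182, 195, [30, 5, 247]), (195, 205, [20, 39, 128]), (205, 227, [20, 44, 195]), (227, 233, [109, 18, 158]), (233, 237, [18, 60, 227]), (237, 242, [15, 91, 118]), (242, 297, [20, 58, 231])]
235 [(140, 162, [18, 61, 225]), (162, 174, [16, 66, 149]), (174, 179, [108, 17, 73]), (179, 187, [105, 18, 153]), (187, 197, [30, 5, 247]), (197, 209, [20, 44, 196]), (209, 232, [20, 44, 196]), (232, 237, [102, 16, 93]), (237, 242, [15, 93, 116]), (242, 297, [20, 56, 233])]
255 [(140, 166, [18, 62, 225]), (166, 179, [15, 66, 149]), (179, 184, [103, 16, 72]), (184, 193, [106, 17, 151]), (193, 226, [108, 17, 99]), (226, 237, [105, 18, 157]), (237, 242, [15, 93, 118]), (242, 287, [20, 57, 238]), (287, 300, [111, 27, 41])]
275 [(140, 178, [18, 61, 225]), (178, 207, [16, 64, 155]), (207, 215, [172, 196, 147]), (215, 237, [19, 55, 233]), (237, 242, [14, 94, 117]), (242, 265, [24, 65, 246]), (265, 272, [19, 56, 232]), (272, 276, [13, 57, 112]), (276, 300, [120, 21, 37])]
295 [(140, 178, [18, 6
[... 985 characters left out ...]
 bar top back/front [200, 223] bar bottom back 188 tip 182
-5 top back/front edge [324, 372] bar top back/front [212, 236] bar bottom back 202 tip 199
0 top back/front edge [318, 370] bar top back/front [225, 248] bar bottom back 217 tip 216
5 top back/front edge [312, 367] bar top back/front [238, 261] bar bottom back 231 tip 232
10 top back/front edge [306, 363] bar top back/front [251, 275] bar bottom back 245 tip 249
15 top back/front edge [300, 359] bar top back/front [264, 288] bar bottom back 260 tip 265
20 top back/front edge [294, 355] bar top back/front [277, 301] bar bottom back 275 tip 282
25 top back/front edge [289, 350] bar top back/front [290, 315] bar bottom back 290 tip 299
```

>>> send_rows:
  moves:
    - [[0,0,0],0]
    - [[0,0,4],0]
    - [[0,0,0],0]
    - [[0,0,4],0]
    - [[0,0,0],0]
  newtons: 3

```text
time_s: 35.98
eef_pos: [398.1, -3.1, 144.4]
eef_rot: [-0.166, 3.136, -0.001]
ft_force: [-0.5, -0.5, -1.9]
gripper_width: 0.226
grasp_force: 3.0
```

```bash
python3 band.py wrist18|head -1; python3 bar.py wrist18|sed -n '2p;4p;7p;8p'
```

```text
wrist18 36.025 [397.8  -3.  143.7] [-0.2 -0.2 -3.4] [-0.   -0.26  0.01] band [282] [293] sides [282]
235 [(140, 162, [18, 62, 225]), (162, 173, [15, 66, 149]), (173, 179, [108, 15, 71]), (179, 186, [108, 17, 152]), (186, 195, [28, 5, 247]), (195, 209, [20, 44, 196]), (209, 231, [20, 44, 197]), (231, 236, [110, 19, 94]), (236, 242, [16, 92, 119]), (242, 297, [20, 56, 233])]
275 [(140, 177, [18, 61, 225]), (177, 207, [16, 64, 154]), (207, 214, [172, 200, 147]), (214, 236, [19, 55, 233]), (236, 241, [15, 94, 118]), (241, 274, [23, 64, 246]), (274, 300, [110, 26, 37])]
360 [(140, 156, [15, 70, 145]), (156, 177, [17, 62, 224]), (177, 210, [15, 65, 150]), (210, 227, [16, 65, 156]), (227, 236, [19, 54, 233]), (236, 241, [15, 95, 112]), (241, 264, [23, 66, 246]), (264, 273, [19, 57, 230]), (273, 300, [110, 23, 38])]
380 [(140, 151, [22, 53, 120]), (151, 175, [18, 62, 224]), (175, 207, [15, 65, 149]), (207, 236, [19, 55, 233]), (236, 241, [15, 93, 111]), (241, 265, [23, 65, 246]), (265, 291, [19, 55, 233]), (291, 300, [113, 25, 41])]
```

```bash
python3 - <<'E'
from mk import *
from scipy.optimize import least_squares
hw=cv2.cvtColor(cv2.imread('pics/wrist18.png'),cv2.COLOR_BGR2HSV).astype(int)
for r in (238,239,240):
    g=[u for u in range(120,520) if abs(hw[r,u]-[15,93,116])[1:].max()<22]; print(r,g[0],g[-1],len(g))
g=[u for u in range(120,520) if abs(hw[239,u]-[15,93,116])[1:].max()<22]
c=load('wrist18'); P=np.array([397.8,-3,162.9]); ux=np.array([np.cos(A),np.sin(A),0]); uy=np.array([-np.sin(A),np.cos(A),0]); uz=np.array([0,0,1.])
def model(p):
    th,dx,L=p[0]/50,p[1],p[2]; d=-np.sin(th)*ux+np.cos(th)*uz; n=np.cos(th)*ux+np.sin(th)*uz; Q=P+dx*n; tip=Q-L*d
    f=lambda q,e,y=0:proj(c,tip+q*d+e*n+y*uy)
    w=f(45,-8,90)[0]-f(45,-8,-90)[0]
    return np.array([f(176,-10)[1],f(56,-8)[1],f(56,8)[1],f(34,-8)[1],w])
obs=np.array([294,241.3,264.5,236.3,g[-1]-g[0]+1])
for fr in (0,1):
    r=least_squares(lambda p:(model(p)-obs)/[2,1,1,1,1],[5,0,156]); print(np.degrees(r.x[0]/50),r.x[1:],r.fun.round(1),model(r.x).round(1),obs)
E
```

```text
238 185 450 266
239 182 452 271
240 180 454 275
9.441704381608657 [ -6.28844693 148.12041397] [-0.  -0.5  1.  -0.4 -0.1] [293.9 240.8 265.5 235.9 270.9] [294.  241.3 264.5 236.3 271. ]
9.441704381608657 [ -6.28844693 148.12041397] [-0.  -0.5  1.  -0.4 -0.1] [293.9 240.8 265.5 235.9 270.9] [294.  241.3 264.5 236.3 271. ]
```

>>> send_rows:
  moves:
    - [[25,2.6,0],0]
    - [[50,5.2,-6],0]
    - [[70,7.3,-12],0]
    - [[70,7.3,-12],0]
    - [[76,7.9,-12],0]
    - [[82,8.5,-12],0]
    - [[88,9.2,-12],0]
    - [[94,9.8,-11.5],0]
  newtons: 6

```text
time_s: 37.02
eef_pos: [492.0, 6.8, 132.7]
eef_rot: [0.166, -3.137, -0.0]
ft_force: [-0.3, 0.5, -1.6]
gripper_width: 0.229
grasp_force: 6.0
```

>>> send_rows:
  moves:
    - [[5,0.5,0],0]
    - [[9,0.9,0.3],0]
    - [[11,1.1,0.3],0]
    - [[11,1.1,0.3],0]

```text
time_s: 37.52
eef_pos: [502.9, 7.9, 132.9]
eef_rot: [0.166, -3.137, 0.0]
ft_force: [-0.3, -1.2, -0.3]
gripper_width: 0.227
grasp_force: 6.0
```

>>> send_rows:
  moves:
    - [[-6,-0.6,0],0]
    - [[-25,-2.6,0],0]
    - [[-50,-5.2,6],0]
    - [[-75,-7.8,12],0]
    - [[-105,-10.9,12],0]
    - [[-105,-10.9,12],0]

```text
time_s: 38.28
eef_pos: [396.9, -3.1, 145.2]
eef_rot: [-0.165, 3.137, -0.0]
ft_force: [-0.1, -0.3, -0.8]
gripper_width: 0.226
grasp_force: 6.0
```

```bash
python3 band.py wrist19|head -1; python3 bar.py wrist19|sed -n '2p;4p;5p;7p;8p'
```

```text
wrist19 38.325 [398.   -3.2 145.3] [ 0.8 -1.1 -1.3] [ 0.   -0.17  0.04] band [279] [290] sides [282]
235 [(140, 163, [18, 62, 225]), (163, 175, [15, 66, 149]), (175, 180, [107, 13, 72]), (180, 187, [108, 17, 152]), (187, 198, [30, 5, 247]), (198, 210, [19, 44, 196]), (210, 232, [20, 44, 196]), (232, 238, [105, 16, 94]), (238, 244, [15, 94, 118]), (244, 297, [20, 57, 233])]
275 [(140, 178, [18, 61, 225]), (178, 208, [15, 63, 156]), (208, 215, [172, 199, 148]), (215, 238, [19, 55, 233]), (238, 243, [16, 93, 115]), (243, 266, [23, 66, 246]), (266, 274, [19, 59, 231]), (274, 300, [120, 19, 38])]
295 [(140, 179, [18, 60, 226]), (179, 211, [15, 64, 155]), (211, 238, [19, 54, 233]), (238, 243, [15, 91, 115]), (243, 262, [24, 60, 247]), (262, 278, [15, 90, 108]), (278, 291, [108, 148, 87]), (291, 300, [15, 98, 191])]
360 [(140, 157, [16, 73, 146]), (157, 179, [18, 61, 224]), (179, 228, [15, 65, 154]), (228, 237, [19, 55, 233]), (237, 242, [15, 93, 112]), (242, 266, [23, 65, 246]), (266, 273, [19, 57, 230]), (273, 281, [110, 24, 41]), (281, 300, [112, 23, 36])]
380 [(140, 149, [21, 54, 127]), (149, 177, [17, 61, 224]), (177, 208, [15, 65, 150]), (208, 237, [19, 54, 233]), (237, 242, [16, 93, 109]), (242, 291, [20, 57, 234]), (291, 300, [112, 29, 42])]
```

>>> send_rows:
  moves:
    - [[25,2.6,0],0]
    - [[50,5.2,-6],0]
    - [[70,7.3,-13],0]
    - [[76,7.9,-13],0]
    - [[82,8.5,-13],0]
    - [[88,9.2,-13],0]
    - [[94,9.8,-13],0]
    - [[99,10.3,-13],0]

```text
time_s: 39.33
eef_pos: [497.0, 7.2, 132.0]
eef_rot: [0.166, -3.137, 0.0]
ft_force: [-1.4, 0.4, -1.6]
gripper_width: 0.227
grasp_force: 6.0
```

>>> send_rows:
  moves:
    - [[3,0.3,0],0]
    - [[6,0.6,0],0]
    - [[6,0.6,0],0]
    - [[6,0.6,0],0]

```text
time_s: 39.83
eef_pos: [502.8, 7.8, 131.9]
eef_rot: [-0.166, 3.137, -0.0]
ft_force: [0.1, -0.7, -1.4]
gripper_width: 0.227
grasp_force: 6.0
```

>>> send_rows:
  moves:
    - [[0,0,0],0]
    - [[0,0,0],0]
    - [[-5,-0.5,0],0]
    - [[-25,-2.6,3],0]
    - [[-50,-5.2,8],0]
    - [[-75,-7.8,13],0]
    - [[-105,-10.9,13],0]
    - [[-105,-10.9,13],0]
  newtons: 40

```text
time_s: 40.83
eef_pos: [397.6, -3.3, 145.6]
eef_rot: [-0.165, 3.135, -0.002]
ft_force: [1.1, -0.2, -1.7]
gripper_width: 0.224
grasp_force: 39.6
```

```bash
python3 band.py wrist20|head -1; python3 bar.py wrist20|sed -n '2p;4p;5p;7p;8p'
```

```text
wrist20 40.875 [398.2  -3.2 145.4] [ 0.2 -1.  -1.4] [-0.08 -0.31  0.01] band [286] [298] sides [286]
235 [(140, 162, [18, 62, 225]), (162, 173, [15, 66, 149]), (173, 179, [105, 13, 69]), (179, 186, [108, 18, 151]), (186, 196, [30, 5, 247]), (196, 209, [20, 43, 189]), (209, 231, [20, 43, 196]), (231, 236, [106, 17, 93]), (236, 242, [16, 96, 117]), (242, 297, [20, 56, 234])]
275 [(140, 177, [18, 62, 225]), (177, 207, [15, 64, 155]), (207, 214, [172, 197, 147]), (214, 233, [19, 55, 233]), (233, 240, [14, 91, 117]), (240, 264, [24, 64, 246]), (264, 272, [19, 57, 231]), (272, 277, [13, 43, 83]), (277, 300, [120, 17, 37])]
295 [(140, 175, [18, 60, 225]), (175, 207, [15, 64, 153]), (207, 234, [19, 55, 234]), (234, 240, [15, 95, 119]), (240, 259, [25, 57, 247]), (259, 285, [15, 93, 112]), (285, 300, [108, 147, 89])]
360 [(140, 157, [15, 71, 147]), (157, 175, [18, 61, 225]), (175, 222, [15, 65, 152]), (222, 231, [19, 55, 233]), (231, 237, [16, 93, 115]), (237, 273, [23, 63, 246]), (273, 300, [111, 21, 38])]
380 [(140, 148, [22, 53, 124]), (148, 173, [18, 61, 223]), (173, 205, [15, 65, 150]), (205, 230, [19, 54, 233]), (230, 236, [16, 93, 115]), (236, 260, [23, 65, 246]), (260, 292, [19, 56, 232]), (292, 300, [110, 24, 42])]
```

```bash
cat > rf.py <<'E'
from mk import *
from scipy.optimize import least_squares
import sys
def rake(tag,P,yaw,obs_top):
    """rows of bar edges at several columns -> tilt, x offset, L, yaw of the rake"""
    hw=cv2.cvtColor(cv2.imread(f'pics/{tag}.png'),cv2.COLOR_BGR2HSV).astype(int); c=load(tag)
    U=[]; 
    for u in list(range(200,290,6))+list(range(350,440,6)):
        g=[r for r in range(200,290) if abs(hw[r,u]-[15,94,116])[1:].max()<24 and hw[r,u,0]<19]
        if 3<=len(g)<=12 and g[-1]-g[0]<12: U.append((u,g[0]-.5,g[-1]+.5))
    U=np.array(U); a=np.radians(yaw); uz=np.array([0,0,1.])
    rm=int(np.median((U[:,1]+U[:,2])/2)); 
    def ext(sgn):
        best=[]
        for s in range(140,500):
            if any(abs(hw[r,s]-[15,94,116])[1:].max()<24 and hw[r,s,0]<19 for r in range(rm-1,rm+2)): best.append(s)
        return best[0],best[-1]
    e=ext(1)
    def model(p):
        th,dx,L,ya=p[0]/50,p[1],p[2],a+p[3]/50; ux=np.array([np.cos(ya),np.sin(ya),0]); uy=np.array([-np.sin(ya),np.cos(ya),0])
        d=-np.sin(th)*ux+np.cos(th)*uz; n=np.cos(th)*ux+np.sin(th)*uz; tip=P+dx*n-L*d
        f=lambda q,e_,y=0:proj(c,tip+q*d+e_*n+y*uy)
        out=[f(176,-10)[1]-obs_top]
        for q,k in((56,2),(34,1)):
            A_,B_=f(q,-8,80),f(q,-8,-80); m=(A_[1]-B_[1])/(A_[0]-B_[0]); out+=list((B_[1]+m*(U[:,0]-B_[0])-U[:,k])/3)
        out.append((abs(f(45,-8,90)[0]-f(45,-8,-90)[0])-(e[1]-e[0]+1))/2); return np.array(out)
    r=least_squares(model,[5,-3,150,0],loss='soft_l1'); th,dx,L,ya=r.x
    tipx=dx*np.cos(th/50)+L*np.sin(th/50)
    print(tag,'tilt',round(np.degrees(th/50),1),'dx',dx.round(1),'L',L.round(1),'dyaw',round(np.degrees(ya/50),1),'ext',e,'n',len(U),'cost',r.cost.round(2)); 
    b=45; print('bar centre ahead of TCP',round(dx*np.cos(th/50)+(L-b)*np.sin(th/50),1),'below pivot',round((L-b)*np.cos(th/50)-dx*np.sin(th/50),1),'tip below',round(L*np.cos(th/50)-dx*np.sin(th/50),1))
if __name__=='__main__':
    rake('wrist18',np.array([397.8,-3,162.9]),5.95,294); rake('wrist19',np.array([398,-3.2,164.3]),5.95,291); rake('wrist20',np.array([398.2,-3.2,164.4]),5.95,299)
E
python3 rf.py
```

```text
wrist18 tilt 9.5 dx -6.3 L 147.9 dyaw 0.2 ext (182, 452) n 30 cost 0.95
bar centre ahead of TCP 10.8 below pivot 102.5 tip below 146.9
wrist19 tilt 10.4 dx -8.1 L 148.8 dyaw 0.8 ext (185, 454) n 30 cost 0.89
bar centre ahead of TCP 10.7 below pivot 103.5 tip below 147.8
wrist20 tilt -4.6 dx 76.3 L 295.4 dyaw 2.4 ext (254, 417) n 30 cost 8.44
bar centre ahead of TCP 55.9 below pivot 255.7 tip below 300.6
```

```bash
sed -i 's|out.append((abs.*return np.array(out)|out.append((L-148.3)/2); return np.array(out)|' rf.py; python3 rf.py
```

```text
wrist18 tilt 9.5 dx -6.2 L 148.2 dyaw 0.2 ext (182, 452) n 30 cost 0.95
bar centre ahead of TCP 10.9 below pivot 102.8 tip below 147.2
wrist19 tilt 10.4 dx -8.2 L 148.2 dyaw 0.8 ext (185, 454) n 30 cost 0.88
bar centre ahead of TCP 10.6 below pivot 103.0 tip below 147.3
wrist20 tilt 8.1 dx -6.5 L 148.1 dyaw 2.4 ext (254, 417) n 30 cost 1.19
bar centre ahead of TCP 8.1 below pivot 103.0 tip below 147.6
```

>>> send_rows:
  moves:
    - [[0,0,30],0]
    - [[5,-15,60],-3]
    - [[20,-55,85],-7]
    - [[35,-100,90],-11]
    - [[50,-145,90],-15]
    - [[65,-190,90],-19]
    - [[76,-222,90],-19]
    - [[79.9,-233.6,90],-19]

```text
time_s: 41.88
eef_pos: [478.3, -237.9, 233.8]
eef_rot: [-0.356, -3.12, -0.002]
ft_force: [0.0, 1.0, -2.6]
gripper_width: 0.225
grasp_force: 39.5
```

>>> send_rows:
  moves:
    - [[0,0,0],0]
    - [[0,0,-10],0]
    - [[0,0,-20],0]
    - [[0,0,-25],0]
    - [[0,0,-25],0]

```text
time_s: 42.5
eef_pos: [477.6, -236.3, 209.6]
eef_rot: [-0.354, -3.121, -0.001]
ft_force: [-0.1, -0.1, -1.3]
gripper_width: 0.222
grasp_force: 39.5
```

```bash
python3 band.py wrist21|head -1; python3 bar.py wrist21; python3 - <<'E'
from mk import *
# expected rows of the stand's fork/cheek tops at z=84: project seat line edges
c=load('wrist21'); a=np.radians(-10.65); ux=np.array([np.cos(a),np.sin(a),0]); uy=np.array([-np.sin(a),np.cos(a),0]); S=np.array([486.1,-238.3,0])
for z in(52,76,84,108): print(z,[np.round(proj(c,S+e*ux+y*uy+[0,0,z])).tolist() for y in(-81,81) for e in(-10,0,10)])
o=manip.observe(); P=o['eef_pos']+[0,0,19]; r=np.radians(8.1); d=-np.sin(r)*ux+[0,0,np.cos(r)]; n=np.cos(r)*ux+np.array([0,0,np.sin(r)])
for q in (56,34): print('bar',q,[np.round(proj(c,P-6.5*n-(148-q)*d+e*n+y*uy)).tolist() for y in(-81,81) for e in(-8,8)])
E
```

```text
wrist21 42.55 [ 477.7 -236.5  210. ] [-0.1 -0.3 -1.6] [ 0.01 -0.16 -0.01] band [286] [298] sides [286]
215 [(140, 169, [19, 59, 227]), (169, 191, [14, 135, 215]), (191, 216, [13, 125, 91]), (216, 222, [13, 136, 203]), (222, 235, [14, 130, 123]), (235, 242, [15, 95, 120]), (242, 297, [19, 61, 228])]
235 [(140, 170, [16, 87, 144]), (170, 178, [14, 133, 154]), (178, 186, [14, 133, 166]), (186, 236, [14, 128, 121]), (236, 242, [15, 97, 122]), (242, 264, [22, 72, 245]), (264, 297, [18, 60, 227])]
255 [(140, 168, [16, 64, 146]), (168, 183, [14, 130, 138]), (183, 235, [14, 135, 216]), (235, 241, [16, 95, 124]), (241, 287, [19, 69, 231]), (287, 300, [105, 31, 41])]
275 [(140, 159, [15, 65, 146]), (159, 167, [18, 61, 226]), (167, 234, [14, 135, 217]), (234, 240, [16, 96, 122]), (240, 272, [22, 70, 245]), (272, 276, [13, 44, 81]), (276, 300, [120, 20, 36])]
295 [(140, 161, [15, 65, 145]), (161, 167, [17, 65, 147]), (167, 233, [14, 135, 218]), (233, 240, [15, 95, 121]), (240, 259, [23, 64, 246]), (259, 285, [15, 93, 112]), (285, 300, [108, 149, 91])]
340 [(140, 159, [15, 64, 146]), (159, 166, [
[... 609 characters left out ...]
229, [13, 126, 99]), (229, 235, [15, 95, 113]), (235, 259, [22, 73, 245]), (259, 264, [17, 60, 225]), (264, 269, [10, 98, 226]), (269, 297, [17, 63, 223])]
52 [[220.0, 212.0], [221.0, 223.0], [223.0, 235.0], [410.0, 205.0], [410.0, 216.0], [410.0, 227.0]]
76 [[212.0, 219.0], [214.0, 232.0], [215.0, 243.0], [418.0, 211.0], [417.0, 224.0], [417.0, 236.0]]
84 [[210.0, 222.0], [211.0, 234.0], [213.0, 247.0], [421.0, 214.0], [420.0, 226.0], [420.0, 239.0]]
108 [[200.0, 231.0], [202.0, 244.0], [204.0, 258.0], [430.0, 222.0], [429.0, 236.0], [429.0, 249.0]]
bar 56 [[187.0, 244.0], [189.0, 268.0], [444.0, 234.0], [443.0, 259.0]]
bar 34 [[198.0, 238.0], [200.0, 260.0], [433.0, 229.0], [433.0, 252.0]]
```

>>> send_rows:
  moves:
    - [[0.3,-0.3,-10],0]
    - [[0.3,-0.3,-20],0]
    - [[0.3,-0.3,-28],0]
    - [[0.3,-0.3,-34],0]
    - [[0.3,-0.3,-40],0]
    - [[0.3,-0.3,-45],0]
    - [[0.3,-0.3,-45],0]

```text
time_s: 43.42
eef_pos: [477.9, -236.9, 164.6]
eef_rot: [-0.354, -3.121, -0.0]
ft_force: [-0.7, -0.0, -1.8]
gripper_width: 0.222
grasp_force: 39.5
```

No contact so far; continue down in small steps.

>>> send_rows:
  moves:
    - [[0,0,-2],0]
    - [[0,0,-4],0]
    - [[0,0,-6],0]
    - [[0,0,-6],0]

```text
time_s: 43.92
eef_pos: [478.0, -236.9, 158.8]
eef_rot: [-0.354, -3.121, -0.0]
ft_force: [-0.4, 0.3, -1.5]
gripper_width: 0.221
grasp_force: 39.5
```

>>> send_rows:
  moves:
    - [[0,0,-2],0]
    - [[0,0,-4],0]
    - [[0,0,-6],0]
    - [[0,0,-6],0]

```text
time_s: 44.42
eef_pos: [477.9, -236.9, 152.7]
eef_rot: [-0.354, -3.121, -0.0]
ft_force: [-0.3, -0.4, -1.3]
gripper_width: 0.223
grasp_force: 39.5
```

>>> send_rows:
  moves:
    - [[0,0,-1.5],0]
    - [[0,0,-3.5],0]
    - [[3.5,-0.7,-3.5],0]
    - [[7,-1.3,-3.5],0]
    - [[10.5,-2,-3.5],0]
    - [[13.8,-2.6,-3.5],0]
    - [[13.8,-2.6,-3.5],0]
    - [[13.8,-2.6,-3.5],0]
  newtons: 8

```text
time_s: 45.42
eef_pos: [491.8, -239.5, 149.4]
eef_rot: [0.354, 3.121, 0.0]
ft_force: [-0.8, 0.5, -2.0]
gripper_width: 0.229
grasp_force: 8.0
```

```bash
python3 band.py wrist22|head -1; python3 bar.py wrist22|sed -n '2,8p'; python3 - <<'E'
from mk import *
c=load('wrist22'); o=manip.observe(); P=o['eef_pos']+[0,0,19]; a=np.radians(-10.65); ux=np.array([np.cos(a),np.sin(a),0]); uy=np.array([-np.sin(a),np.cos(a),0])
for th in(-3,0,3,6,9):
  for dx in(-6.5,):
    r=np.radians(th); d=-np.sin(r)*ux+[0,0,np.cos(r)]; n=np.cos(r)*ux+np.array([0,0,np.sin(r)])
    L=lambda q,e:[np.round(proj(c,P+dx*n-(148-q)*d+e*n+y*uy),1).tolist() for y in(-50,40)]
    print(th,'top back',round(proj(c,P+dx*n+28*d-10*n)[1]),'bar top back',L(56,-8),'bot',L(34,-8),'seatoff',round(dx*np.cos(r)+103*np.sin(r)+float((P-[486.1,-238.3,0])[:2]@ux[:2]),1))
E
```

```text
wrist22 45.475 [ 491.8 -239.5  149.4] [-0.9 -0.  -1.9] [ 0.13 -0.04  0.07] band [291] [309] sides [290]
235 [(140, 155, [19, 57, 228]), (155, 160, [16, 64, 147]), (160, 165, [13, 134, 195]), (165, 210, [14, 130, 134]), (210, 216, [14, 133, 221]), (216, 225, [15, 96, 133]), (225, 247, [24, 65, 246]), (247, 257, [15, 130, 231]), (257, 276, [14, 80, 203]), (276, 297, [18, 60, 227])]
255 [(140, 154, [19, 60, 228]), (154, 159, [16, 64, 146]), (159, 164, [13, 134, 192]), (164, 196, [14, 131, 136]), (196, 216, [14, 136, 217]), (216, 224, [14, 95, 136]), (224, 247, [23, 65, 246]), (247, 257, [15, 130, 229]), (257, 286, [17, 62, 225]), (286, 300, [113, 31, 42])]
275 [(140, 157, [18, 60, 228]), (157, 164, [14, 133, 187]), (164, 207, [14, 130, 134]), (207, 214, [14, 134, 218]), (214, 223, [15, 96, 131]), (223, 246, [23, 66, 246]), (246, 254, [15, 130, 232]), (254, 272, [19, 57, 231]), (272, 276, [15, 64, 140]), (276, 300, [130, 21, 37])]
295 [(140, 150, [19, 59, 229]), (150, 157, [16, 64, 149]), (157, 164, [14, 134, 204]), (164, 195, [14, 130, 134]), (195, 215, [14, 134, 218]), (215, 224, [15, 
[... 702 characters left out ...]
4, 219]), (212, 219, [16, 96, 128]), (219, 242, [23, 67, 246]), (242, 252, [15, 131, 231]), (252, 291, [18, 58, 228]), (291, 300, [112, 30, 43])]
-3 top back 319 bar top back [[232.6, 214.6], [379.3, 208.8]] bot [[239.6, 204.9], [373.9, 199.6]] seatoff -6.0
0 top back 313 bar top back [[233.7, 221.8], [379.0, 216.1]] bot [[240.7, 213.2], [373.6, 208.0]] seatoff -0.7
3 top back 307 bar top back [[234.7, 228.9], [378.8, 223.3]] bot [[241.7, 221.5], [373.5, 216.4]] seatoff 4.7
6 top back 302 bar top back [[235.7, 236.2], [378.6, 230.6]] bot [[242.7, 229.8], [373.4, 224.7]] seatoff 10.1
9 top back 296 bar top back [[236.5, 243.4], [378.5, 238.0]] bot [[243.5, 238.1], [373.4, 233.1]] seatoff 15.5
```

>>> send_rows:
  moves:
    - [[1,-0.2,-1],0]
    - [[1,-0.2,-2],0]
    - [[1,-0.2,-3],0]
    - [[1,-0.2,-3],0]

```text
time_s: 45.98
eef_pos: [493.1, -239.8, 146.9]
eef_rot: [0.354, 3.121, -0.001]
ft_force: [-0.0, 1.6, 3.7]
gripper_width: 0.229
grasp_force: 8.0
```

>>> send_rows:
  moves:
    - [[0,0,0.5],0]
    - [[0,0,0.5],0]
    - [[0,0,0.5],0]
    - [[0,0,0.5],0]
    - [[0,0,0.5],0]
    - [[0,0,0.5],0]
    - [[0,0,0.5],0]
    - [[0,0,0.5],0]
  grip: 1

```text
time_s: 46.98
eef_pos: [492.8, -239.7, 146.9]
eef_rot: [-0.354, -3.122, 0.0]
ft_force: [0.2, -0.2, -0.1]
gripper_width: 0.998
grasp_force: 0.0
```

>>> send_rows:
  moves:
    - [[0,0,10],0]
    - [[0,0,30],0]
    - [[0,0,55],0]
    - [[0,0,80],0]
    - [[0,0,102],0]
    - [[0,0,102],0]
    - [[0,0,102],0]

```text
time_s: 47.85
eef_pos: [492.6, -239.6, 248.2]
eef_rot: [-0.354, -3.121, -0.001]
ft_force: [-0.4, 0.5, -0.8]
gripper_width: 0.999
grasp_force: 0.0
```

```bash
python3 - <<'E'
from fm import *
o=manip.observe(); print(o['time_s'],o['eef_pos'],o['gripper_width'],o['ft_force'])
grab('wrist','wrist23'); grab('scene','scene23'); grab('top','top23')
hw=cv2.cvtColor(cv2.imread('pics/wrist23.png'),cv2.COLOR_BGR2HSV); c=load('wrist23')
m=cv2.inRange(hw,(100,110,40),(125,255,255)); m[:,:250]=0;m[:,400:]=0; ys,xs=np.where(m[:330]); print('band box',xs.min(),xs.max(),ys.min(),ys.max())
a=np.radians(-10.65); ux=np.array([np.cos(a),np.sin(a),0]); uy=np.array([-np.sin(a),np.cos(a),0]); S=np.array([486.1,-238.3,0])
for th in(-8,-4,0,4,8):
    r=np.radians(th); d=-np.sin(r)*ux+[0,0,np.cos(r)]; n=np.cos(r)*ux+np.array([0,0,np.sin(r)]); B=S+[0,0,63.]
    print(th,'top corners',[np.round(proj(c,B+131*d+e*n+f*uy)).tolist() for e in(-10,10) for f in(-10,10)],'bar top back',[np.round(proj(c,B+11*d-8*n+y*uy),1).tolist() for y in(-50,50)],'front',[np.round(proj(c,B+11*d+8*n+y*uy),1).tolist() for y in(-50,50)])
show('scene23'); fit('scene23',dict(red=(8,-48),yel=(17,-16),green=(17,16),blue=(22,48)))
E
python3 bar.py wrist23
```

```text
47.85 [ 492.57437574 -239.55707498  248.19062503] 0.9985305989526623 [-0.42007466  0.49435818 -0.76800847]
band box 299 333 221 251
-8 top corners [[298.0, 255.0], [332.0, 253.0], [300.0, 284.0], [333.0, 283.0]] bar top back [[258.3, 193.8], [371.6, 189.3]] front [[260.2, 210.7], [371.2, 206.3]]
-4 top corners [[297.0, 240.0], [332.0, 238.0], [299.0, 271.0], [333.0, 270.0]] bar top back [[258.3, 192.8], [371.5, 188.3]] front [[260.0, 210.1], [371.3, 205.7]]
0 top corners [[296.0, 224.0], [332.0, 223.0], [298.0, 257.0], [333.0, 256.0]] bar top back [[258.3, 191.8], [371.4, 187.3]] front [[259.8, 209.4], [371.4, 205.0]]
4 top corners [[296.0, 208.0], [331.0, 207.0], [297.0, 243.0], [332.0, 241.0]] bar top back [[258.3, 190.8], [371.3, 186.3]] front [[259.7, 208.7], [371.5, 204.3]]
8 top corners [[295.0, 192.0], [330.0, 190.0], [297.0, 227.0], [332.0, 226.0]] bar top back [[258.4, 189.9], [371.2, 185.4]] front [[259.5, 207.9], [371.6, 203.5]]
red [(84, [277.0, 250.0], [50.8, -39.9]), (11, [294.0, 259.0], [2.1, -46.4]), (107, [310.0, 271.0], [-51.6, -42.6])]
yel [(93, [264.0, 254.0], [60
[... 1745 characters left out ...]
221, 300, [18, 59, 228])]
360 [(140, 144, [16, 63, 209]), (144, 152, [15, 133, 208]), (152, 175, [13, 130, 137]), (175, 188, [14, 133, 218]), (188, 206, [23, 68, 246]), (206, 221, [15, 132, 229]), (221, 283, [18, 59, 228]), (283, 289, [175, 173, 93]), (289, 300, [18, 58, 228])]
380 [(141, 145, [15, 64, 140]), (145, 150, [14, 134, 212]), (150, 184, [14, 130, 138]), (184, 189, [14, 95, 126]), (189, 203, [23, 68, 246]), (206, 220, [15, 133, 229]), (220, 300, [19, 58, 228])]
400 [(140, 145, [14, 65, 146]), (145, 167, [14, 131, 143]), (167, 182, [14, 132, 146]), (182, 189, [16, 97, 127]), (189, 207, [23, 67, 246]), (207, 216, [14, 130, 131]), (216, 225, [13, 135, 198]), (225, 300, [18, 59, 228])]
```

```bash
python3 -c "
from cell import manip
print(manip.hand_in())"
```

```text
the job is handed in; nothing more can be done
None
```

I handed the job in at about 48 s. By my last camera measurements the four markers lie straight, each in its own channel (blue is the most askew, 2–4° against the 5° limit), and the rake stands upright in its stand; the verdict wasn't shown, and I didn't measure marker flatness or the jars' positions directly.

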